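# Thread a slide bead onto a bent neck collar and bring it round to its keeper ring

## Task

Thread the square silver bead from the steel bench block onto the free end of the neck collar held in the vise, and slide it round the bend, turning it with the curve, until it sits fully home against the brass keeper ring; then let go. Do it by feel and gently: the tube is hand bent, a hard push marks the polished silver, and the springy collar must not be levered up, down or aside. Leave the dish, graver and mallet where they are.

Things in the scene. Friction and masses are not known exactly. Their poses are not given: they have to be found in the camera images.
- bead: loose square slide bead, silver, two thin brass bands, 26 x 26 mm across, 16 mm long along its own x, about 60 g; origin in the middle of its underside, z up. A round bore 11 mm in diameter, square-edged, runs right through along x, 13 mm above the origin. Same both ways round; it lies flat on the block, bore level
- bead_center (a point): middle of the bead, on the bore's axis; axes as the bead's
- collar: open neck collar of silver tube, 8 mm in diameter. Origin on the tube's middle line between the vise jaws, 105 mm above the bench; x points away from the bend's centre, y along the tube, z up, square to the collar's plane. Bend centre at x = -70 mm, radius 70 mm. Counterclockwise about it from x: free end -150 deg, keeper -50, jaws 0, far end (16 mm brass ball) +120
- collar_tip (a point): free end of the tube's middle line, where the bead goes on (the rounded end reaches 4 mm beyond it); axes as the collar's. Hand bent: true at both ends, but between here and the keeper its middle line wanders up to 4 mm in or out and 5.5 mm up or down from the true arc. Springy: it gives 1 mm here for each 0.4 N up or down, little sideways
- keeper_face (a point): middle of the keeper ring's face that looks along the tube to the free end (brass ring, 17 mm in diameter, 4 mm thick, fixed on the tube); axes as the collar's. With the bead home the bead's middle is 8 mm from here
- vise: small blue bench vise, fixed; origin on the bench under the centre of the collar's bend, x towards its screw. Leather-faced jaws at x = 70 mm, 44 mm wide, tops 113 mm high; all of it lies at x = 35 to 185 mm. The jaws nip the collar with its plane drooping or rising up to 7 deg about the collar's y
- block: flat steel bench block, 80 x 80 mm, 16 mm high, fixed, origin in the middle of its underside
- dish: white ceramic dish, 68 mm across, 24 mm high, origin under its centre, leave alone
- graver: graver with wooden handle, 150 mm long along its x, lying on the bench, leave alone
- mallet: wooden mallet, 240 mm long along its x, lying on the bench, leave alone
There are look-alikes about, which are no part of the job. Of the things shaped like the bead, the silver one is meant.

How it is judged:
On the way, in this order (a step that is already met when the one before it is completed fails the run):
1. the bead is threaded over the collar's free end (x of collar_tip in the frame of bead between -0.006 and 0.006 m and y of collar_tip in the frame of bead between -0.0042 and 0.0042 m and z of collar_tip in the frame of bead between 0.0088 and 0.0172 m), for 0.05 s.
2. the bead sits home against the keeper ring, on the tube (distance between bead_center and keeper_face below 0.0105 m and y of keeper_face in the frame of bead between -0.0042 and 0.0042 m and z of keeper_face in the frame of bead between 0.0088 and 0.0172 m), for 0.1 s.
At the end, for the whole second after the job is handed in: The bead is on the tube with its end against the keeper ring (gap no more than about 2 mm: bead centre within 10.5 mm of the keeper's face point), at rest; the collar's free end has moved less than 5 mm from where it was, and the dish, graver and mallet less than 20 mm (all of step 2 and linear speed of bead below 0.01 m/s and distance of collar_tip from where it was at the start of the episode below 0.005 m and distance of each of dish, graver, mallet from where it was at the start of the episode below 0.02 m); the robot touches nothing.
It fails at once if the bead is forced against the collar with more than 15 N (contact force between bead and collar above 15 N).
It fails at once if the collar is bent or levered (its free end moves more than 5 mm) (distance of collar_tip from where it was at the start of the episode above 0.005 m).
It fails at once if a bystander is moved more than 20 mm (distance of any of dish, graver, mallet from where it was at the start of the episode above 0.02 m).
It also fails if it takes over 69 s, if anything falls off the work surface, if the arm or the gripper's body presses on something with over 40 N, if the wrist force passes 120 N, or if a joint passes its speed limit or range.

## Robot

A 6-joint arm with a two-finger parallel gripper is mounted at the origin on the work surface. World frame = base frame: x ahead of the robot, y to its left, z up, the work surface at z = 0. Lengths are in m, angles in rad, forces in N, time in s.
With the tool pointing down it reaches from about 0.375 to 0.925 m from the base axis. Payload 5.7 kg.
Tool frame: the origin (TCP) lies midway between the tips of the shut fingers; the grasp point (between the pads) lies 19 mm behind it; z points along the fingers, y is the direction in which the jaws open and shut (so a half turn about z gives the same grasp; the last joint's range is limited). The gripper opens to 85 mm and grips with 20 to 120 N. Pads are 22 mm wide; open, the fingers measure 114 mm over their backs; the gripper's body (76 mm by 85 mm) begins 54 mm behind the grasp point. The pads swing forward as they close: fully open they stand 13 mm farther back than shut.
Start: joints at [1.182, 0.359, 1.51, -0, 1.272, -0.115], TCP at [0.162, 0.578, 0.231] pointing down, gripper open.
Joint ranges: [-2.97, 2.97], [-1.01, 2.36], [0.21, 2.38], [-0.96, 4.11], [0.2, 2.71], [-2.98, 2.98]. Speed limits (rad/s): [2.39, 2.39, 3.14, 3.14, 3.14, 3.14].

## Interface

Orientations are given as a unit quaternion [w, x, y, z].
In Python, from cell import * gives the robot as it stands.
- The arm moves only by the shell command python3 -m crank 'ROWS' [FORCE]. ROWS is JSON, a list that holds one entry, the list of rows, each a list of 7 numbers: the opening in per cent of the stroke, from 0 (shut) to 100 (fully open), then the shift along the tool's x, y, z in m, then the turn, a rotation vector about the tool's x, y, z in degrees. A call has 1 to 12 rows; each row shifts and turns the commanded pose from where the row before left it, along the tool's axes as they then stand; what a row does not reach is not made up. A row lasts 1/12 s, in which the tool goes at most 41.7 mm and 7.16 degrees, less where a joint would pass 70% of its speed; a pose out of reach is approached as far as the arm can. A call is refused whole if a number of a shift passes 0.0417 or a number of a turn 7.16, either way. A call with a gripper value outside its range is refused whole. The fingers move at their own pace and stop on an object; FORCE is the grip in N (left out, the last holds). Time passes only in rows, so rows that do not move let the fingers close. It gives the time, the measured TCP pose, the force and the opening at its end, in the units of the state.
- observe(): the state, without advancing time (a new reading comes with each control period).
- grab_frame(name): name is "scene" or "side" or "wrist"; returns a dict with "pixels" (480x640x3 uint8, red, green, blue), "intrinsics" (3x3 intrinsics, pixels), "cam_to_world" (4x4, takes a point from camera to world coordinates). Camera axes: x right, y up, looking along -z (the intrinsics and any distortion apply to the point x, -y, -z); pixel columns grow to the right and rows downward; lengths in m; the calibration is good to about 2 mm. A picture is of the moment at which its call begins. There is no depth.
- finish_job(): hands the job in, once; it reports no verdict.
Trained networks look in a picture, given as the dict that the camera call returned (one of the last four; its "shot" number tells which), for a name from the list of things; names that differ only in an ending like _2 or _b are one class to them, and where a whole thing is asked for, a point or a joint stands for the part that bears it (a point fixed in the world has none). Each returns a list of dicts, best first, with "p" (0 to 1); they miss things now and then, are a little off and sometimes report something else, mostly with a low value. They report only what shows in the picture. A call takes as long as a camera call. They do not tell look-alikes from the thing itself.
- cut_out(picture, query): "region" (480x640 bool, what is visible of it) and "box" ([left, top, right, bottom] in pixels, round what is visible of it).
- tip_of(picture, query): "centre" ([column, row] in pixels: a listed point, or the origin of a listed thing).
The state is a dict: "t": time; "q": joint angles; "dq": joint speeds; "tau": joint torques, N m; "tcp_pos": TCP position; "tcp_rot": TCP orientation; "ft_force": force on the tool from outside, world axes, zero at the start; "wrist_torque": the same for the moment, N m; "grip_width": opening from 0.0 (shut) to 1.0 (fully open).
Only numpy, scipy, OpenCV 4.12 (cv2) and the standard library are available. Lean on these libraries where they do the work, as an engineer would, in place of code of your own. Each camera call takes 0.05 s, during which the arm holds its last target. There are 200 camera calls.

## Working session

There is one attempt and no reset: what is moved stays moved. The work goes in short steps, Python scripts to look and compute and a shell command to move; the robot and the scene stay as the last step left them, time stands still between calls to the robot, and variables do not carry over. Pictures are saved under pics/ and viewed, about 8 in all and at most 12, crops included, and the job is handed in when it is done.

```bash
ls; mkdir -p pics
cat > h.py <<'E'
from cell import *
import numpy as np, cv2
from scipy.spatial.transform import Rotation as R
def save(d,n): cv2.imwrite('pics/'+n,d["pixels"][:,:,::-1])
def ray(d,px):
    K=np.array(d["intrinsics"]);M=np.array(d["cam_to_world"])
    v=np.linalg.inv(K)@[px[0],px[1],1]; v=M[:3,:3]@[v[0],-v[1],-v[2]]
    return M[:3,3],v/np.linalg.norm(v)
def proj(d,P):
    K=np.array(d["intrinsics"]);M=np.array(d["cam_to_world"])
    c=(np.atleast_2d(P)-M[:3,3])@M[:3,:3]; c=c*[1,-1,-1]
    u=c@K.T; return u[:,:2]/u[:,2:]
def plane(d,px,z):
    o,v=ray(d,px); return o+v*(z-o[2])/v[2]
def tri(l):
    A=0;b=0
    for d,px in l:
        o,v=ray(d,px);P=np.eye(3)-np.outer(v,v);A=A+P;b=b+P@o
    return np.linalg.solve(A,b)
def tool():
    s=observe();q=s["tcp_rot"];return np.array(s["tcp_pos"]),R.from_quat([q[1],q[2],q[3],q[0]])
E
python3 - <<'E'
from h import *
np.set_printoptions(precision=4,suppress=True)
print(observe())
D={n:grab_frame(n) for n in("scene","side")}
for n,d in D.items():
    save(d,n+'1.png'); print(n,d.keys(),np.array(d["intrinsics"]).ravel(),np.array(d["cam_to_world"]))
    for q in["bead","collar_tip","keeper_face","collar","vise","block","bead_center"]:
        print(n,q,[(round(r["p"],2),np.round(r["centre"],1)) for r in tip_of(d,q)][:4])
E
```

```text
pics
{'t': 0.0, 'q': array([ 1.1819,  0.3595,  1.5114, -0.    ,  1.2725, -0.1151]), 'dq': array([ 0.0011, -0.0007, -0.0012, -0.    ,  0.0014, -0.0005]), 'tau': array([ -0.0009, -52.763 , -27.8618,  -0.0003,   0.0132,   0.    ]), 'tcp_pos': array([0.162 , 0.577 , 0.2305]), 'tcp_rot': array([-0.0002,  0.1365,  0.9906, -0.0009]), 'ft_force': array([-1.0407,  0.2913,  0.4537]), 'wrist_torque': array([ 0.0374,  0.0237, -0.0304]), 'grip_width': 1.0003115252877863}
scene dict_keys(['pixels', 'intrinsics', 'cam_to_world', 'shot']) [512.7237   0.     320.1022   0.     512.7237 244.4661   0.       0.
   1.    ] [[-0.2997 -0.7654  0.5695  1.166 ]
 [ 0.954  -0.2485  0.168   0.2606]
 [ 0.013   0.5936  0.8047  0.9714]
 [ 0.      0.      0.      1.    ]]
scene bead [(0.61, array([223.8, 242.8])), (0.48, array([254.8, 223.3])), (0.43, array([259.9, 252.3])), (0.29, array([224.5, 237.9]))]
scene collar_tip [(0.97, array([362.3, 217.5])), (0.5, array([330.3, 245.5]))]
scene keeper_face [(0.95, array([327.6, 243.6]))]
scene collar [(0.97, array([344.4, 264.5]))]
scene vise [(0.58, array([360.6, 269.5])
[... 246 characters left out ...]
'intrinsics', 'cam_to_world', 'shot']) [455.7885   0.     321.0565   0.     455.7885 234.4298   0.       0.
   1.    ] [[ 0.756   0.3415 -0.5584  0.1207]
 [-0.6545  0.384  -0.6513 -0.4745]
 [-0.008   0.8579  0.5138  0.5026]
 [ 0.      0.      0.      1.    ]]
side bead [(0.74, array([405.6, 330.1])), (0.66, array([338.2, 351.9])), (0.6, array([313.3, 306.3])), (0.52, array([356.3, 311.5]))]
side collar_tip [(0.57, array([236.3, 225.7]))]
side keeper_face [(0.95, array([293.2, 222.2]))]
side collar [(0.7, array([300.5, 205.2]))]
side vise []
side block [(0.83, array([412.9, 341.5]))]
side bead_center [(0.79, array([358.9, 304.1])), (0.63, array([338.7, 337.6])), (0.53, array([408.3, 322. ]))]
```

View pics/scene1.png

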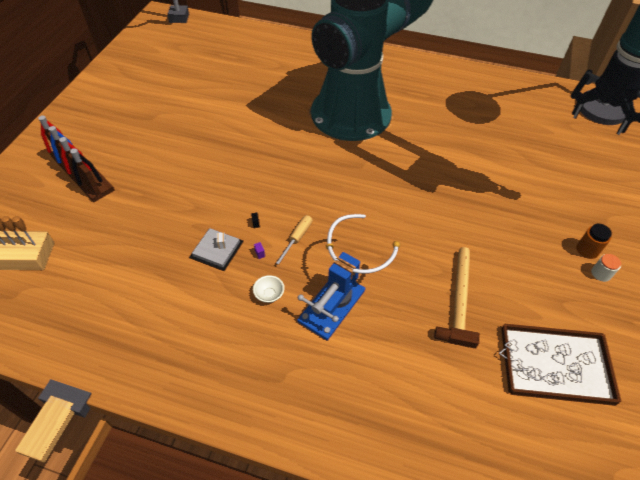

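View pics/side1.png

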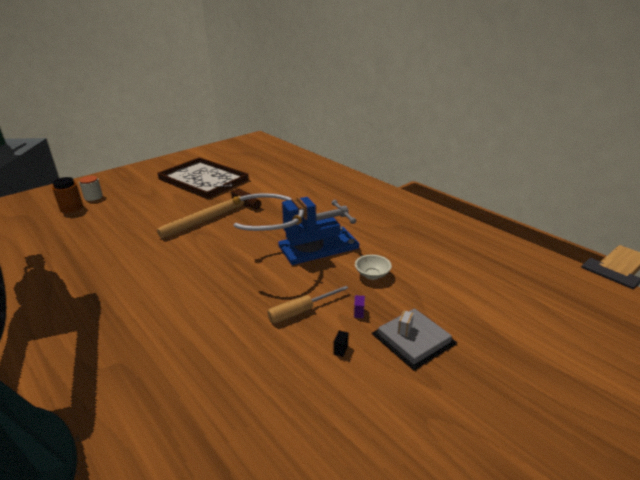

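The scene view shows the silver bead at about (221,240) on the block, the collar tip at (362,217), and the keeper at (328,245). In the side view the bead is at (406,325). The purple and black ones are look-alikes. Next I'll triangulate these and look through the wrist camera.

Run:
```python
from h import *
np.set_printoptions(precision=4,suppress=True)
S=grab_frame("scene");D=grab_frame("side");W=grab_frame("wrist");save(W,'wrist1.png')
def near(d,q,p):
    l=tip_of(d,q); return min(l,key=lambda r:np.hypot(*(np.array(r["centre"])-p)))["centre"]
for q,a,b in[("bead",(222,243),(406,330)),("block",(216,251),(413,341)),("collar_tip",(362,217),(236,226)),("keeper_face",(328,244),(293,222)),("collar",(344,264),(300,205)),("dish",(268,295),(373,275))]:
    x,y=near(S,q,a),near(D,q,b);P=tri([(S,x),(D,y)]);print(q,x,y,P,'res',(proj(S,P)-x)[0],(proj(D,P)-y)[0])
# bead outline -> top face orientation
for d,p in((S,(222,243)),(D,(406,325))):
    for r in cut_out(d,"bead"):
        print(r["p"],r["box"])
for q in["bead","collar_tip","keeper_face","collar"]:print(q,[(round(r["p"],2),np.round(r["centre"],1)) for r in tip_of(W,q)][:3])
p,r=tool();M=np.array(W["cam_to_world"]);print(p,r.as_matrix(),"cam in tool",r.inv().apply(M[:3,3]-p),r.as_matrix().T@M[:3,:3],W["intrinsics"])
c=np.vstack([cv2.resize(S["pixels"][215:275,185:285],(800,480),interpolation=2)]);cv2.imwrite('pics/c1.png',c[:,:,::-1])
```

```text
bead [224.2, 245.1] [402.4, 329.5] [ 0.5588 -0.1519  0.0124] res [-0.8661  0.2192] [-1.3212 -0.2262]
block [216.3, 250.3] [416.0, 337.0] [ 0.5715 -0.1688  0.001 ] res [-1.2001  0.2699] [-1.83   -0.2913]
collar_tip [362.1, 219.6] [235.3, 228.3] [0.4571 0.147  0.1025] res [ 0.4065 -0.303 ] [0.5883 0.2535]
keeper_face [330.3, 244.3] [294.7, 220.8] [0.5478 0.0987 0.1052] res [-0.833   0.4861] [-1.0686 -0.3762]
collar [345.1, 266.7] [299.8, 205.2] [0.5932 0.1429 0.1045] res [-1.3562  0.7912] [-1.5784 -0.5649]
dish [268.3, 295.1] [367.4, 276.8] [ 0.6393 -0.0077 -0.0063] res [ 1.6144 -0.5923] [1.9812 0.3969]
0.48 [254.4, 239.5, 264.3, 257.9]
0.4 [300.3, 213.2, 399.9, 340.2]
0.21 [330.2, 211.9, 402.4, 271.2]
0.85 [399.2, 309.0, 415.4, 336.3]
0.73 [352.8, 296.2, 367.0, 319.9]
0.56 [333.0, 330.7, 347.7, 359.4]
bead []
collar_tip []
keeper_face []
collar []
[0.1622 0.5776 0.2313] [[-0.9628  0.2704 -0.    ]
 [ 0.2704  0.9628 -0.0001]
 [ 0.     -0.0001 -1.    ]] cam in tool [ 0.0799  0.0006 -0.1419] [[ 0.0007  0.9497  0.3131]
 [ 1.     -0.0006 -0.0005]
 [-0.0003  0.3131 -0.9497]] [[331.1709   0.     321.4888]
 [  0.     331.1709 240.8045]
 [  0.       0.       1.    ]]
```

View pics/wrist1.png

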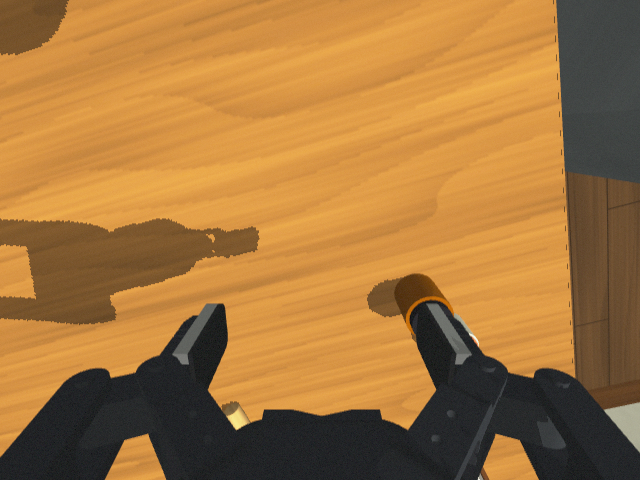

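The wrist view shows only bench, with the fingers at the bottom. The camera sits 80 mm along tool +x and looks forward. I'll fly over the collar for two stereo views, then go to the bead.

```bash
python3 -m crank '[[[100,-0.0332,-0.021,0.0021,0,0,0],[100,-0.0332,-0.021,0.0021,0,0,0],[100,-0.0332,-0.021,0.0021,0,0,0],[100,-0.0332,-0.021,0.0021,0,0,0],[100,-0.0332,-0.021,0.0021,0,0,0],[100,-0.0332,-0.021,0.0021,0,0,0],[100,-0.0332,-0.021,0.0021,0,0,0],[100,-0.0332,-0.021,0.0021,0,0,0],[100,-0.0332,-0.021,0.0021,0,0,0],[100,-0.0332,-0.021,0.0021,0,0,0],[100,-0.0332,-0.021,0.0021,0,0,0],[100,-0.0332,-0.021,0.0021,0,0,0]]]'
python3 -m crank '[[[100,-0.0332,-0.021,0.0021,0,0,0],[100,-0.0332,-0.021,0.0021,0,0,0],[100,0,0,0,0,0,0],[100,0,0,0,0,0,0],[100,0,0,0,0,0,0]]]'
cat > look.py <<'E'
from h import *; import sys,pickle
np.set_printoptions(precision=4,suppress=True)
W=grab_frame("wrist");save(W,sys.argv[1]+'.png');pickle.dump(W,open(sys.argv[1]+'.pkl','wb'))
for q in sys.argv[2:]:print(q,[(round(r["p"],2),np.round(r["centre"],1)) for r in tip_of(W,q)][:4])
E
python3 look.py wA collar_tip keeper_face collar bead
```

```text
t: 2.85
tcp_pos: [0.4788, 0.2256, 0.2062]
tcp_rot: [0.0, 0.137, 0.991, 0.0]
ft_force: [0.2, 0.6, -0.4]
grip_width: 1.001
t: 3.27
tcp_pos: [0.5298, 0.1689, 0.2017]
tcp_rot: [-0.001, 0.137, 0.991, 0.0]
ft_force: [-0.5, 0.2, -0.4]
grip_width: 0.997
collar_tip [(0.71, array([262. , 153.7])), (0.66, array([159.4, 221.4]))]
keeper_face [(0.65, array([245.6, 291.4]))]
collar []
bead [(0.82, array([ 50.2, 314.2])), (0.67, array([126.8, 283.6])), (0.58, array([ 56.7, 224.4]))]
```

```bash
python3 -m crank '[[[100,-0.009,-0.032,0,0,0,0],[100,-0.009,-0.032,0,0,0,0],[100,-0.009,-0.032,0,0,0,0],[100,0,0,0,0,0,0],[100,0,0,0,0,0,0],[100,0,0,0,0,0,0]]]'
python3 look.py wB collar_tip keeper_face collar bead
python3 -c "
import cv2,numpy as np
a=cv2.imread('pics/wA.png');b=cv2.imread('pics/wB.png')
cv2.imwrite('pics/AB.png',np.vstack([a[50:350,:],b[50:350,:]]))"
```

```text
t: 4.02
tcp_pos: [0.5301, 0.07, 0.2021]
tcp_rot: [0.0, 0.137, 0.991, 0.0]
ft_force: [0.0, -0.0, -0.4]
grip_width: 1.002
collar_tip [(0.64, array([404.1, 112. ]))]
keeper_face [(0.78, array([366.6, 260.1]))]
collar []
bead [(0.92, array([132.8, 294.2])), (0.82, array([141.5, 199.1])), (0.56, array([208.6, 260.2]))]
```

View pics/AB.png

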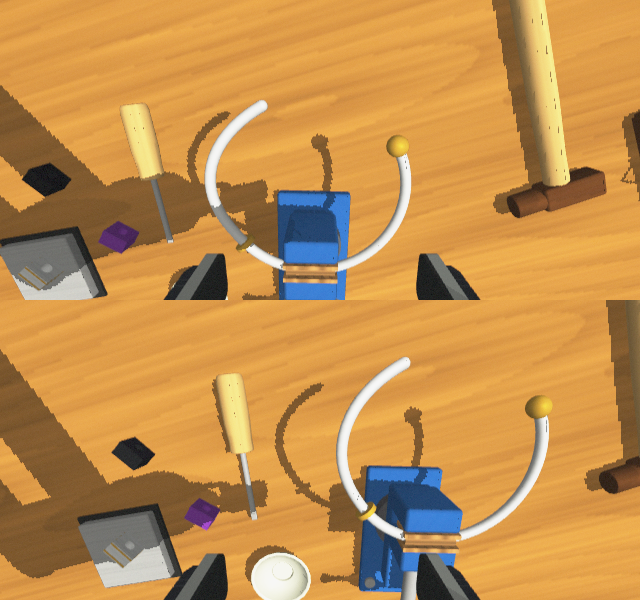

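Both views show the full collar clearly, with the keeper at (246,290) in A and (367,260) in B, and the bead on the block. The baseline runs parallel to the tube near the tip, so I need one more view shifted in x. I'll fit the tube's line from all three.

```bash
python3 -m crank '[[[100,0.029,0.005,0,0,0,0],[100,0.029,0.005,0,0,0,0],[100,0.029,0.005,0,0,0,0],[100,0,0,0,0,0,0],[100,0,0,0,0,0,0],[100,0,0,0,0,0,0]]]'
python3 look.py wC collar_tip keeper_face
cat > fit.py <<'E'
from h import *; import pickle,json
from scipy.optimize import least_squares
from scipy.interpolate import CubicSpline
np.set_printoptions(precision=4,suppress=True,linewidth=150)
V=[pickle.load(open(f'w{c}.pkl','rb')) for c in 'ABC']
masks=[]
for d in V:
    h=cv2.cvtColor(cv2.medianBlur(d["pixels"],3),cv2.COLOR_RGB2HSV); masks.append((h[...,1]<60)&(h[...,2]>70))
KN=np.radians([-150,-130,-110,-90,-70,-57])
def frame(p):
    return np.array(p[:3]),(R.from_euler('z',p[3])*R.from_rotvec([0,p[4],0]))
def pts(p,th):
    # p: origin xyz,yaw,tilt, 4 radial, 4 vertical wander at the inner knots
    o,f=frame(p); r=CubicSpline(KN,[0,*p[5:9],0],bc_type='natural'); z=CubicSpline(KN,[0,*p[9:13],0],bc_type='natural')
    on=th<KN[-1]; rr=70+np.where(on,r(th),0)*1000; zz=np.where(on,z(th),0)
    L=np.c_[rr/1000*np.cos(th)-.07,rr/1000*np.sin(th),zz]
    return o+f.apply(L)
TH=np.radians(np.r_[np.arange(-148,-54,3),np.arange(24,106,6)])
def obs(p,w):
    P=pts(p,TH);Q=pts(p,TH+1e-3);out=[]
    for d,m in zip(V,masks):
        u=proj(d,P);t=proj(d,Q)-u;t/=np.linalg.norm(t,axis=1)[:,None];n=np.c_[-t[:,1],t[:,0]]
        s=np.arange(-w,w+.1,.25);c=[]
        for a,b in zip(u,n):
            g=a+s[:,None]*b; gi=np.round(g).astype(int); ok=(gi[:,0]>=0)&(gi[:,0]<640)&(gi[:,1]>=0)&(gi[:,1]<480)
            k=np.zeros(len(s),bool);k[ok]=m[gi[ok,1],gi[ok,0]]
            l,lab=cv2.connectedComponents(k.astype(np.uint8)[:,None]); lab=lab[:,0]
            best=[(abs(s[lab==i].mean()),s[lab==i].mean()) for i in range(1,l) if 7<np.ptp(s[lab==i])<17]
            c.append(a+min(best)[1]*b if best else [np.nan]*2)
        out.append((np.array(c),n))
    return out
p=np.r_[.593,.143,.105,np.radians(-18),0,np.zeros(8)]
for w in(28,24,20,16,14,14):
    O=obs(p,w)
    def res(p):
        P=pts(p,TH);e=[]
        for d,(c,n) in zip(V,O):
            v=((proj(d,P)-c)*n).sum(1); e.append(np.nan_to_num(v))
        return np.r_[np.concatenate(e),p[5:]/.004*.3,(p[2]-.105)/.002,p[4]/.12*.3]
    s=least_squares(res,p,loss='soft_l1');p=s.x
e=res(p)[:len(TH)*3].reshape(3,-1)
if __name__=='__main__':
    print('p',p,'yaw,tilt deg',np.degrees(p[3:5]));print('rms px',np.sqrt((e**2).mean(1)),'found',[int(np.isfinite(c[:,0]).sum()) for c,n in O],len(TH));print(e.round(1))
    print('tip',pts(p,np.radians([-150])),'keeper',pts(p,np.radians([-50])))
    for d in V: print('tip/keeper px',proj(d,pts(p,np.radians([-150,-50]))))
    np.save('p.npy',p)
E
python3 fit.py
```

```text
t: 4.77
tcp_pos: [0.4514, 0.1076, 0.2023]
tcp_rot: [0.001, 0.136, 0.991, 0.0]
ft_force: [1.1, 0.3, 1.1]
grip_width: 0.998
collar_tip [(0.7, array([375.3, 236.8]))]
keeper_face [(0.71, array([343.3, 354.2])), (0.19, array([124.3, 366.2]))]
p [ 0.5905  0.1388  0.1046 -0.3502  0.0509  0.0008  0.0031  0.0032  0.0013  0.0018  0.0048  0.0058  0.0028] yaw,tilt deg [-20.0678   2.9172]
rms px [0.2094 0.2245 0.988 ] found [46, 45, 40] 46
[[-0.4  0.1  0.1  0.5  0.3 -0.1 -0.1 -0.1 -0.1  0.4  0.  -0.1 -0.3  0.3  0.   0.  -0.1  0.   0.1 -0.1  0.3 -0.3 -0.1 -0.  -0.2  0.1  0.1  0.2 -0.
   0.2 -0.2 -0.2  0.   0.5 -0.1  0.  -0.2  0.   0.  -0.2  0.  -0.2  0.4 -0.1 -0.1  0.1]
 [ 0.1 -0.  -0.3 -0.1  0.  -0.2 -0.2  0.  -0.2  0.   0.   0.  -0.1 -0.  -0.   0.  -0.2  0.   0.  -0.4 -0.1 -0.4  0.4 -0.   0.3  0.3 -0.2 -0.  -0.4
  -0.1 -0.2 -0.1  0.  -0.5  0.  -0.1  0.3 -0.5 -0.3 -0.3 -0.2  0.3  0.4  0.1  0.1  0.2]
 [ 0.1 -0.2 -0.3  0.1  0.4  0.2 -0.2  0.3 -0.1 -0.2  0.3  0.1  0.4  0.1 -0.1 -0.4  0.1  0.3 -0.1  0.4  0.4  0.1 -0.1 -0.  -0.2 -0.2  0.1 -0.   0.1
  -0.1  0.5  0.3  0.   0.   0.   0.   0.   6.5  0.   0.  -0.1 -0.2  0.2 -0.3 -0.2 -0.3]]
tip [[0.456  0.1507 0.1112]] keeper [[0.5487 0.097  0.1059]]
tip/keeper px [[265.4416 153.1406]
 [239.9037 287.8697]]
tip/keeper px [[408.5548 110.4333]
 [360.9628 255.6814]]
tip/keeper px [[378.6799 235.4424]
 [339.4832 349.8859]]
```

```bash
python3 - <<'E'
import re
s=open('fit.py').read()
s=s.replace("TH=np.rad","NT=[np.array(x) for x in([[262,153.7],[245.6,291.4]],[[404.1,112],[366.6,260.1]],[[375.3,236.8],[343.3,354.2]])]\ndef ends(p):\n    P=pts(p,np.radians([-150,-50]));Q=pts(p,np.radians([-149,-49]));o=[]\n    for d,c in zip(V,NT):\n        u=proj(d,P);t=proj(d,Q)-u;t/=np.linalg.norm(t,axis=1)[:,None];o.append(((u-c)*t).sum(1))\n    return np.concatenate(o)\nTH=np.rad",1)
s=s.replace("return np.r_[np.concatenate(e),","return np.r_[np.concatenate(e),ends(p),")
s=s.replace("print(e.round(1))","print('ends',ends(p))")
open('fit.py','w').write(s)
E
cat >> fit.py <<'E'
    # where does the mask end along the middle line?
    o,f=frame(p)
    for d,m in zip(V,masks):
        a=np.radians(np.arange(-160,-140,.25)); u=np.round(proj(d,pts(p,np.maximum(a,KN[0]))-o*0+ (o+f.apply(np.c_[.07*np.cos(a)-.07,.07*np.sin(a),0*a])-pts(p,np.maximum(a,KN[0])))*(a<KN[0])[:,None])).astype(int)
        k=m[u[:,1],u[:,0]]; print('mask starts at deg',np.degrees(a[np.argmax(k)]))
    B=[(V[0],[50.2,314.2]),(V[1],[132.8,294.2])];print('bead tri',tri(B), plane(*B[0],.016),plane(*B[1],.016))
E
python3 fit.py; python3 -c "
import cv2
a=cv2.imread('pics/wB.png')[240:360,60:200];cv2.imwrite('pics/b.png',cv2.resize(a,None,fx=5,fy=5,interpolation=2))"
```

```text
p [ 0.5919  0.143   0.1045 -0.295   0.044   0.0016  0.0038  0.0036  0.0015  0.0027  0.0056  0.006   0.0022] yaw,tilt deg [-16.9041   2.5188]
rms px [0.2694 0.2303 1.0051] found [46, 46, 42] 46
ends [ 1.2572 -1.3331  1.0303 -1.9532  0.9503 -1.3912]
tip [[0.4569 0.1475 0.1103]] keeper [[0.5524 0.099  0.1056]]
tip/keeper px [[261.61   155.6508]
 [243.9083 291.2227]]
tip/keeper px [[403.6241 113.3152]
 [364.5306 259.2892]]
tip/keeper px [[374.4666 237.2582]
 [342.793  352.7526]]
mask starts at deg -153.0
mask starts at deg -153.25
mask starts at deg -153.25
bead tri [ 0.557  -0.1476  0.0234] [ 0.5578 -0.1548  0.016 ] [ 0.561  -0.1535  0.016 ]
```

View pics/b.png

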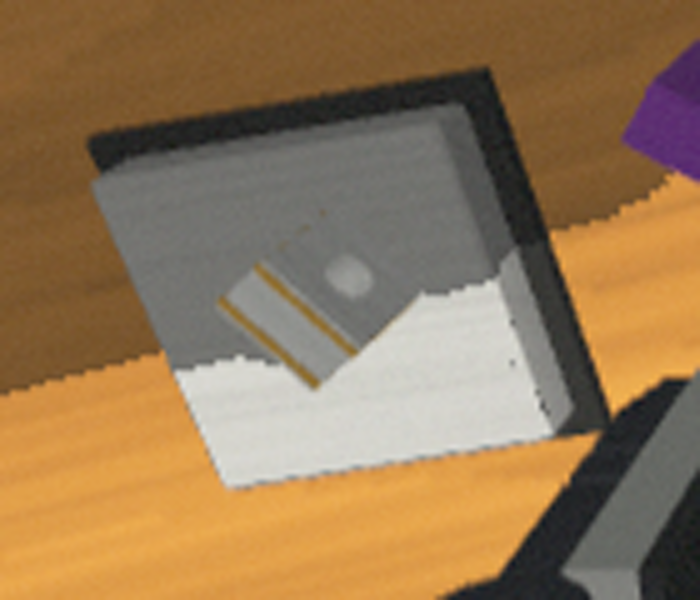

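The crop shows the bead's top face with corners at (220,302), (260,265), (357,355) and (317,388). The short side lies along x, and the bore end looks to the upper right. I'll compute its pose from those.

Run:
```python
from h import *;import pickle
np.set_printoptions(precision=4,suppress=True)
W=pickle.load(open('wB.pkl','rb'))
c=np.array([[220,302],[260,265],[357,355],[317,388]])/5+[60,240]
P=np.array([plane(W,x,.042) for x in c]);print(P,'centre',P.mean(0))
for i in range(4): v=P[(i+1)%4]-P[i];print(np.linalg.norm(v),np.degrees(np.arctan2(v[1],v[0])))
p,r=tool();print(p,r.as_matrix())
```

```text
[[ 0.5509 -0.1654  0.042 ]
 [ 0.5455 -0.1537  0.042 ]
 [ 0.5697 -0.144   0.042 ]
 [ 0.5745 -0.1554  0.042 ]] centre [ 0.5602 -0.1546  0.042 ]
0.012905737348250478 114.84007714172115
0.02606072812004851 22.008258624303597
0.012422750016496 -67.00014462770159
0.02564240358935659 -156.94354562930343
[0.4519 0.107  0.2021] [[-0.9627  0.2706  0.0011]
 [ 0.2706  0.9627 -0.0001]
 [-0.0011  0.0002 -1.    ]]
```

```bash
python3 -m crank '[[[100,-0.0219,-0.0279,0,0,0,0],[100,-0.0219,-0.0279,0,0,0,0],[100,-0.0219,-0.0279,0,0,0,0],[100,-0.0219,-0.0279,0,0,0,0],[100,-0.0219,-0.0279,0.021,0,0,0],[100,-0.0219,-0.0279,0.021,0,0,0],[100,-0.0219,-0.0279,0.021,0,0,0],[100,-0.0219,-0.0279,0.021,0,0,0]]]'
python3 -m crank '[[[100,0,0,0,0,0,6.4],[100,0,0,0,0,0,6.4],[100,0,0,0,0,0,6.4],[100,0,0,0,0,0,6.4],[100,0,0,0,0,0,6.4],[100,0,0,0,0,0,6.4],[100,0,0,0,0,0,6.4],[100,0,0,0,0,0,6.4],[100,0,0,0,0,0,0],[100,0,0,0,0,0,0],[100,0,0,0,0,0,0]]]'
python3 look.py wD bead bead_center block; python3 -c "
import cv2
a=cv2.imread('pics/wD.png')[180:480,120:520];cv2.imwrite('pics/d.png',cv2.resize(a,None,fx=2,fy=2,interpolation=2))"
```

```text
t: 5.58
tcp_pos: [0.56, -0.1578, 0.1168]
tcp_rot: [0.0, 0.137, 0.991, -0.0]
ft_force: [0.2, -0.2, 0.5]
grip_width: 1.001
t: 6.5
tcp_pos: [0.5592, -0.1555, 0.1177]
tcp_rot: [0.0, 0.55, 0.835, -0.0]
ft_force: [-0.3, 0.0, 0.7]
grip_width: 1.002
bead [(0.86, array([354.9, 128.4])), (0.67, array([318.8, 241.2])), (0.57, array([232.6, 132.5]))]
bead_center [(0.94, array([318.3, 247.3])), (0.91, array([354.3, 124. ]))]
block [(0.77, array([325.8, 251.4]))]
```

View pics/d.png

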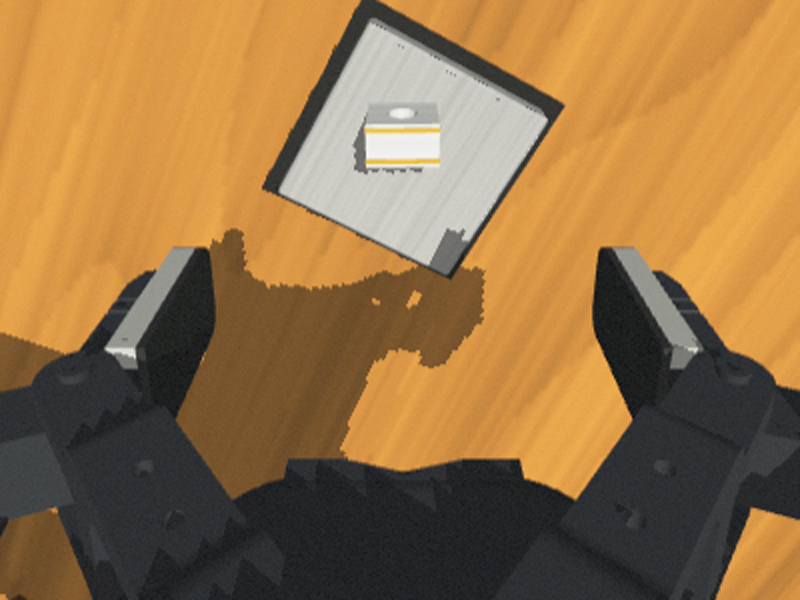

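The view from above shows the bead's top face at crop corners (367,123) and (440,168). It is square with the tool and midway between the fingers.

Run:
```python
from h import *;import pickle
np.set_printoptions(precision=4,suppress=True)
W=pickle.load(open('wD.pkl','rb'))
c=np.array([[367,123],[440,123],[440,168],[366,167]])/2+[120,180]
P=np.array([plane(W,x,.042) for x in c]);p,r=tool()
print(P,'centre',P.mean(0))
for i in range(4): v=P[(i+1)%4]-P[i];print(np.linalg.norm(v),np.degrees(np.arctan2(v[1],v[0])))
print('in tool',r.inv().apply(P-p),r.inv().apply(P.mean(0)-p),'yaw',np.degrees(np.arctan2(*r.as_matrix()[[1,0],0])))
```

```text
[[ 0.5451 -0.1525  0.042 ]
 [ 0.5684 -0.1425  0.042 ]
 [ 0.5753 -0.1578  0.042 ]
 [ 0.5511 -0.1678  0.042 ]] centre [ 0.56   -0.1552  0.042 ]
0.025273463264720488 23.313220136423922
0.016793954987518324 -65.68195184292418
0.02620295828498523 -157.52158228092603
0.01642178127609901 111.10690821889527
in tool [[ 0.0079 -0.0116  0.0759]
 [ 0.008   0.0137  0.0759]
 [-0.0088  0.014   0.0759]
 [-0.0085 -0.0122  0.0759]] [-0.0004  0.001   0.0759] yaw 113.17450714287433
```

```bash
python3 -m crank '[[[100,-0.0004,0.001,0.033,0,0,0],[100,0,0,0.033,0,0,0],[100,0,0,0.033,0,0,0],[100,0,0,0,0,0,0],[100,0,0,0,0,0,0]]]' 35
python3 -m crank '[[[0,0,0,0,0,0,0],[0,0,0,0,0,0,0],[0,0,0,0,0,0,0],[0,0,0,0,0,0,0],[0,0,0,0,0,0,0],[0,0,0,0,0,0,0],[0,0,0,0,0,0,0],[0,0,0,0,0,0,0],[0,0,0,0,0,0,0],[0,0,0,0,0,0,0]]]' 35
```

```text
t: 7.12
tcp_pos: [0.5583, -0.1544, 0.0177]
tcp_rot: [-0.002, 0.551, 0.835, -0.0]
ft_force: [0.6, 0.3, 0.1]
grip_width: 1.002
t: 7.95
tcp_pos: [0.5607, -0.1555, 0.0203]
tcp_rot: [0.001, 0.551, 0.834, 0.0]
ft_force: [-1.7, 0.7, 7.1]
grip_width: 0.296
```

```bash
python3 -m crank '[[[0,0,0,-0.015,0,0,0],[0,0,0,-0.03,0,0,0],[0,0,0,-0.04,0,0,0],[0,0,0,-0.04,0,0,0],[0,0,0,-0.04,0,0,0],[0,0,0,-0.005,0,0,0],[0,0,0,0,0,0,0],[0,0,0,0,0,0,0]]]'
python3 look.py wE bead bead_center; python3 -c "
import cv2
a=cv2.imread('pics/wE.png')[180:480,120:520];cv2.imwrite('pics/e.png',cv2.resize(a,None,fx=2,fy=2,interpolation=2))
from h import *
print(np.array([observe()['tcp_pos'] for _ in range(5)]))"
```

```text
t: 8.62
tcp_pos: [0.5596, -0.155, 0.189]
tcp_rot: [0.0, 0.551, 0.834, -0.0]
ft_force: [-0.1, 0.5, -1.0]
grip_width: 0.293
bead [(0.9, array([246.9, 134.7])), (0.86, array([344.1, 130.3])), (0.82, array([321.2, 301.4]))]
bead_center [(0.83, array([344.2, 129.5])), (0.76, array([248.9, 135.7])), (0.65, array([318.5, 314.1]))]
[[ 0.55838799 -0.15448196  0.18677648]
 [ 0.55838799 -0.15448196  0.18677648]
 [ 0.55838799 -0.15448196  0.18677648]
 [ 0.55838799 -0.15448196  0.18677648]
 [ 0.55838799 -0.15448196  0.18677648]]
```

View pics/e.png

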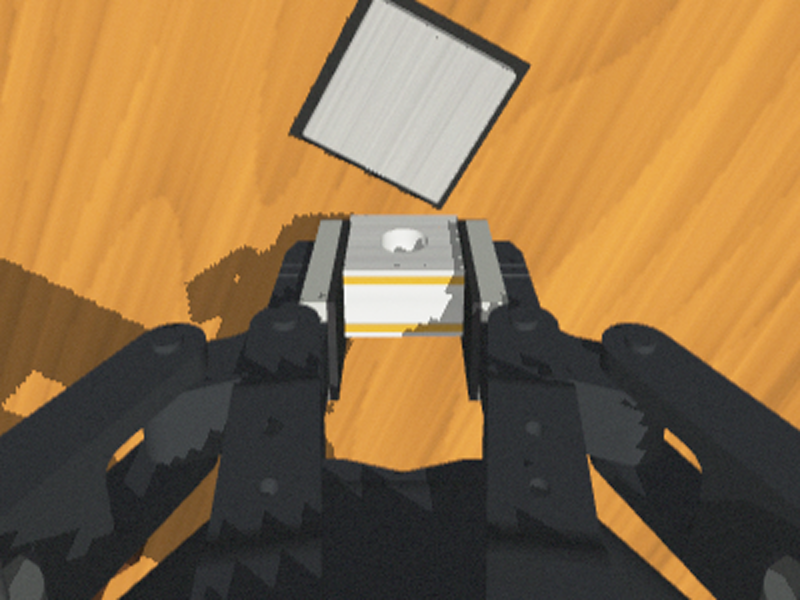

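The bead is gripped squarely, with its top face at crop (343..463, 271..336) and the bore end at (403,240). I'll compute its in-hand offset.

Run:
```python
from h import *;import pickle
np.set_printoptions(precision=4,suppress=True)
W=pickle.load(open('wE.pkl','rb'))
px=np.array([[343,271],[463,271],[463,336],[344,336],[348,215],[457,215]])/2+[120,180]
a,b,h=.008,.013,.013  # tool-aligned: x,y,z(down), centre of bead = origin
ob=np.array([[a,-b,-h],[a,b,-h],[-a,b,-h],[-a,-b,-h],[a,-b,h],[a,b,h]])
# which x is nearer the camera top? image up = tool +x, so the bore face seen is +x... camera at +x
ok,rv,tv=cv2.solvePnP(ob,px.astype(float),np.array(W["intrinsics"]),None)
Rc=np.array([[0,.9497,.3131],[1,0,0],[0,.3131,-.9497]]);F=np.diag([1,-1,-1.])
print('centre in tool',[.0799,.0006,-.1419]+Rc@F@tv[:,0]);print('rot deg in tool',R.from_matrix(Rc@F@cv2.Rodrigues(rv)[0]).as_rotvec(degrees=True))
pj=cv2.projectPoints(ob,rv,tv,np.array(W["intrinsics"]),None)[0][:,0];print((pj-px).round(1))
```

```text
centre in tool [-0.0015  0.0006 -0.0065]
rot deg in tool [0.2852 0.4249 0.0025]
[[-0.8  0.2]
 [ 1.   0.1]
 [-0.1 -0.3]
 [-0.2 -0.1]
 [ 1.   0.1]
 [-0.9  0. ]]
```

Run:
```python
from h import *;import pickle
from scipy.optimize import least_squares
np.set_printoptions(precision=4,suppress=True,linewidth=170)
W=pickle.load(open('wE.pkl','rb'));I=W["pixels"].astype(float)
g=I[:,:,2]  # blue: silver high, wood/brass low
prof=g[276:356,300:330].mean(1);print(np.c_[np.arange(276,356),prof].round(0)[:,1].astype(int).tolist())
def h(r): print(r,g[r,280:365].astype(int).tolist())
h(318);h(340);h(290)
```

```text
[70, 64, 64, 66, 67, 68, 67, 68, 68, 67, 68, 130, 167, 172, 173, 174, 170, 168, 179, 197, 205, 206, 207, 206, 202, 201, 199, 191, 178, 167, 168, 169, 166, 165, 166, 169, 168, 170, 169, 215, 234, 219, 133, 66, 66, 67, 187, 233, 238, 237, 236, 235, 234, 233, 233, 234, 235, 235, 236, 237, 237, 237, 238, 237, 237, 194, 104, 64, 63, 60, 188, 207, 144, 70, 70, 71, 71, 71, 71, 71]
318 [145, 141, 144, 145, 144, 117, 43, 44, 43, 35, 35, 64, 133, 129, 130, 132, 134, 129, 131, 132, 133, 130, 132, 134, 135, 129, 132, 130, 132, 134, 133, 134, 131, 130, 132, 135, 132, 133, 133, 132, 135, 136, 132, 134, 134, 132, 134, 135, 131, 134, 133, 133, 135, 131, 131, 133, 132, 134, 130, 128, 132, 135, 133, 134, 135, 131, 74, 75, 75, 75, 77, 75, 43, 31, 38, 41, 43, 43, 103, 142, 143, 144, 146, 144, 141]
340 [130, 168, 168, 114, 66, 69, 68, 67, 28, 31, 29, 35, 149, 238, 237, 237, 238, 238, 238, 238, 238, 237, 237, 238, 238, 238, 238, 238, 238, 238, 237, 237, 237, 237, 237, 238, 237, 237, 237, 237, 237, 237, 237, 237, 238, 237, 238, 237, 237, 237, 237, 238, 237, 237, 186, 140, 138, 138, 139, 186, 140, 139, 137, 144, 139, 139, 138, 138, 141, 137, 138, 94, 32, 28, 30, 32, 38, 40, 41, 38, 67, 96, 90, 94, 49]
290 [104, 122, 125, 125, 124, 125, 128, 128, 128, 125, 127, 58, 44, 41, 43, 151, 174, 172, 171, 172, 170, 171, 174, 173, 170, 174, 172, 172, 170, 173, 174, 172, 173, 173, 173, 171, 173, 174, 176, 174, 172, 170, 174, 173, 171, 174, 175, 170, 173, 174, 173, 171, 173, 173, 174, 174, 175, 173, 176, 172, 174, 175, 174, 173, 135, 172, 173, 173, 100, 44, 46, 45, 49, 121, 125, 124, 126, 128, 126, 126, 127, 128, 131, 116, 65]
```

Run:
```python
import numpy as np
from scipy.optimize import least_squares
f,cy=331.17,240.8
def cam(X,Z): X=X-.0799;Z=Z+.1419; return -.3131*X+.9497*Z, -(.9497*X+.3131*Z)
def m(v,q,fix=None):
    x,z=v[:2];t=v[2] if len(v)>2 else 0
    def pt(a,h): return cam(x+a*np.cos(t)-h*np.sin(t), z+a*np.sin(t)+h*np.cos(t))
    o=[]
    for a,h,r in((.008,.013,286.9),(.008,-.013,314.8),(-.008,-.013,348.0)):
        d,w=pt(a,h);o.append(cy+f*w/d-r)
    def frac(p,q,r,wd): # edge between p,q at row r
        s=np.linspace(0,1,200);D=[];Rr=[]
        for k in s:
            d,w=pt(p[0]+k*(q[0]-p[0]),p[1]+k*(q[1]-p[1]));D.append(d);Rr.append(cy+f*w/d)
        return f*.026/np.interp(r,Rr,D)-wd
    T=((.008,-.013),(-.008,-.013));Fr=((.008,.013),(.008,-.013))
    o+= [q*frac(*T,318,60.6),q*frac(*T,340,59.2),q*frac(*Fr,290,53.2)]
    return np.array(o)
for q in(0,.5,1):
  for v in([0,-.008],[0,-.008,0]):
    s=least_squares(m,v,args=(q,),x_scale=.001);print(q,s.x.round(4),s.fun.round(2))
```

```text
0 [ 0.0003 -0.0091] [-0.09  0.14 -0.07  0.    0.    0.  ]
0 [ 0.0004 -0.0094  0.0054] [0. 0. 0. 0. 0. 0.]
0.5 [-0.0013 -0.0064] [ 0.5   0.22 -0.68  0.51  0.48  0.1 ]
0.5 [-0.0014 -0.0062 -0.0073] [ 0.33  0.39 -0.72  0.48  0.43  0.1 ]
1 [-0.002  -0.0054] [ 0.68  0.2  -0.95  0.51  0.46 -0.25]
1 [-0.002  -0.0052 -0.0132] [ 0.36  0.53 -0.98  0.46  0.34 -0.18]
```

Run:
```python
from h import *;import pickle
np.set_printoptions(precision=5,suppress=True,linewidth=170)
C={c:np.array(pickle.load(open(f'w{c}.pkl','rb'))["cam_to_world"]) for c in 'ABCDE'}
Rt=np.array([[-.9628,.2704,0],[.2704,.9628,0],[0,0,-1]])
print((C['B']-C['A'])[:3,3],Rt@[-.027,-.096,0]);print((C['C']-C['B'])[:3,3],Rt@[.087,.015,0])
print((C['E']-C['D'])[:3,3],'expect ~z',.099*-1+.17)
for c in 'ACDE':print(c,C[c][:3,3],R.from_matrix(C[c][:3,:3]).as_euler('zyx',degrees=True))
n=[]
for i in range(5): W=grab_frame("wrist");n.append(np.r_[np.array(W["cam_to_world"])[:3,3],observe()["tcp_pos"],observe()["ft_force"]])
print(np.array(n))
```

```text
[ 0.00009 -0.09899  0.00029] [ 0.00004 -0.09973  0.     ]
[-0.07895  0.03756  0.0001 ] [-0.07971  0.03797  0.     ]
[0.00064 0.00068 0.07122] expect ~z 0.07100000000000001
A [0.45317 0.19104 0.34368] [ 73.51179 -17.48679  -5.07363]
C [0.37431 0.12961 0.34407] [ 73.63395 -17.65103  -5.05671]
D [ 0.52797 -0.08128  0.25964] [ 22.25922  -7.12277 -16.83454]
E [ 0.52861 -0.0806   0.33085] [ 22.0994   -7.09953 -16.8628 ]
[[ 0.52797 -0.08036  0.32892  0.55855 -0.15453  0.18679 -0.06539  0.43398 -1.27625]
 [ 0.52811 -0.08042  0.32895  0.55876 -0.15463  0.18699  0.18777  0.28828 -0.33509]
 [ 0.5283  -0.0805   0.32911  0.55902 -0.15473  0.18725 -0.11561 -0.23273 -0.93085]
 [ 0.52848 -0.08057  0.32936  0.5593  -0.15484  0.1876   0.66914 -0.39401 -1.06754]
 [ 0.52864 -0.08063  0.32963  0.5595  -0.15494  0.18788  0.18393 -0.32814  0.3168 ]]
```

```bash
cat > plan.py <<'E'
# plan.py "[[arc_mm from tip, radial, up, n rows],...]" : rows from commanded pose; arc<0 = before the tip
from h import *; import sys,json,os
from fit import pts,frame,KN
p=np.load('p.npy'); o,f=frame(p); B=np.array([0,.0003,-.0094])
TT=np.radians(np.arange(-150,-30,.1)); PP=pts(p,TT); SS=np.r_[0,np.cumsum(np.linalg.norm(np.diff(PP,axis=0),axis=1))]
def line(s):
    s=np.atleast_1d(s);q=np.array([np.interp(s,SS,PP[:,k]) for k in range(3)]).T
    t=(PP[20]-PP[0])/np.linalg.norm(PP[20]-PP[0]); return q+np.minimum(s,0)[:,None]*t
def bead(s,dr=0,du=0):
    u=line(s+np.linspace(-.007,.007,15)); c=u.mean(0); t=u[-1]-u[0]; t/=np.linalg.norm(t)
    n=f.apply([0,0,1]); n=n-t*(n@t); n/=np.linalg.norm(n); r=np.cross(t,n)
    Rt=np.c_[-t,np.cross(-n,-t),-n]; c=c+r*dr+n*du
    return c-Rt@B, R.from_matrix(Rt)
if __name__=='__main__':
    st=json.load(open('cmd.json'))
    pos,rot=np.array(st["pos"]),R.from_quat(st["q"])
    if sys.argv[1]=='where':
        s=np.arange(-.02,SS[-1],.0005); sk=np.interp(np.radians(-50),TT,SS); print('keeper face at mm',sk*1e3,'home',sk*1e3-8)
    else:
        L=[];cur=st.get("s")
        for a,dr,du,n in json.loads(sys.argv[1]):
            s0=st["s"] if cur is None or not L else s0; d0=np.array(st["off"]) if not L else d0
            for k in range(1,n+1):
                w=k/n; off=d0+(np.array([dr,du])-d0)*w; sc=s0+(a-s0)*w
                P,Q=bead(sc/1e3,*(off/1e3))
                d=rot.inv().apply(P-pos).round(4); v=(rot.inv()*Q).as_rotvec(degrees=True).round(2)
                L.append([0,*d,*v]); pos=pos+rot.apply(d); rot=rot*R.from_rotvec(v,degrees=True)
            s0=a; d0=np.array([dr,du],float)
        print(json.dumps(L).replace(' ',''))
        json.dump(dict(pos=pos.tolist(),q=rot.as_quat().tolist(),s=s0,off=d0.tolist()),open('cmd.json','w'))
E
python3 - <<'E'
from h import *;import json
r=R.from_matrix(np.c_[[np.cos(np.radians(113.17)),np.sin(np.radians(113.17)),0],[np.sin(np.radians(113.17)),-np.cos(np.radians(113.17)),0],[0,0,-1]])
json.dump(dict(pos=[.5596,-.155,.1883],q=r.as_quat().tolist(),s=-25,off=[0,80]),open('cmd.json','w'))
import plan
P,Q=plan.bead(-.025,0,.06);pos=np.array([.5596,-.155,.1883])
print('to go world',P-pos,'in tool',r.inv().apply(P-pos),'turn',(r.inv()*Q).as_rotvec(degrees=True))
sk=np.interp(np.radians(-50),plan.TT,plan.SS);print('keeper mm',sk*1e3)
print(plan.line(np.arange(0,.12,.01)))
E
```

```text
to go world [-0.1069  0.3315 -0.0298] in tool [0.3468 0.0322 0.0298] turn [ 2.7288 -4.7035 11.8452]
keeper mm 126.94894709889218
[[0.4569 0.1475 0.1103]
 [0.4593 0.1378 0.1111]
 [0.463  0.1286 0.112 ]
 [0.4677 0.1198 0.1128]
 [0.4735 0.1117 0.1137]
 [0.4805 0.1046 0.1143]
 [0.4887 0.0989 0.1145]
 [0.4978 0.0947 0.1142]
 [0.5073 0.0922 0.1131]
 [0.5171 0.0912 0.1112]
 [0.5269 0.0917 0.1092]
 [0.5365 0.0935 0.1073]]
```

```bash
python3 -m crank '[[[0,0.0385,0.0036,0,0,0,0],[0,0.0385,0.0036,0,0,0,0],[0,0.0385,0.0036,0,0,0,0],[0,0.0385,0.0036,0,0,0,0],[0,0.0385,0.0036,0,0,0,0],[0,0.0385,0.0036,0,0,0,0],[0,0.0385,0.0036,0.01,0,0,0],[0,0.0385,0.0036,0.01,0,0,0],[0,0.0385,0.0036,0.01,0,0,0],[0,0,0,0,1.36,-2.35,5.92],[0,0,0,0,1.36,-2.35,5.92],[0,0,0,0,0,0,0]]]'
cat > upd.py <<'E'
import sys,json
from h import *
st=json.load(open('cmd.json'));pos,rot=np.array(st["pos"]),R.from_quat(st["q"])
for w in json.loads(sys.argv[1]): pos=pos+rot.apply(w[1:4]);rot=rot*R.from_rotvec(w[4:],degrees=True)
st.update(pos=pos.tolist(),q=rot.as_quat().tolist());json.dump(st,open('cmd.json','w'));print(pos)
E
python3 upd.py '[[0,0.3465,0.0324,0.03,0,0,0],[0,0,0,0,2.72,-4.7,11.84]]'
python3 - <<'E'
import json;s=json.load(open('cmd.json'));s["off"]=[0,60];json.dump(s,open('cmd.json','w'))
E
python3 plan.py '[[-25,0,20,2],[-25,0,0,3]]'
```

```text
t: 10.02
tcp_pos: [0.4539, 0.178, 0.1585]
tcp_rot: [0.022, 0.634, 0.772, -0.043]
ft_force: [0.6, 0.1, -0.2]
grip_width: 0.298
[0.45305257 0.17629995 0.1583    ]
[[0,0.0002,-0.0003,0.0198,0.01,-0.0,0.0],[0,0.0,0.0,0.02,-0.0,-0.0,0.0],[0,0.0,0.0,0.0067,-0.0,-0.0,0.0],[0,0.0,0.0,0.0066,-0.0,-0.0,0.0],[0,0.0,0.0,0.0067,-0.0,-0.0,0.0]]
```

```bash
python3 -m crank '[[[0,0.0002,-0.0003,0.0198,0.01,0,0],[0,0,0,0.02,0,0,0],[0,0,0,0.0067,0,0,0],[0,0,0,0.0066,0,0,0],[0,0,0,0.0067,0,0,0],[0,0,0,0,0,0,0],[0,0,0,0,0,0,0],[0,0,0,0,0,0,0],[0,0,0,0,0,0,0]]]'
cat > chk.py <<'E'
import sys,json
from h import *;import plan
np.set_printoptions(precision=4,suppress=True)
st=json.load(open('cmd.json'));c=np.array(st["pos"])+R.from_quat(st["q"]).apply(plan.B)
D=[grab_frame("side"),grab_frame("wrist")];out=[]
s=observe();print('meas-cmd',s["tcp_pos"]-np.array(st["pos"]),s["ft_force"])
for d in D:
    u=proj(d,np.vstack([c,plan.PP[0]]));print('bead cmd px, tip px',u)
    a=d["pixels"].copy()
    for x in proj(d,plan.line(np.arange(0,.13,.004))): cv2.circle(a,tuple(int(round(v*16)) for v in x),8,(255,0,0),-1,4,4)
    x,y=[int(v) for v in u[0]];x=min(max(x,70),570);y=min(max(y,60),420)
    pair=[cv2.resize(k[y-50:y+50,x-65:x+65],(390,300),interpolation=cv2.INTER_CUBIC) for k in(d["pixels"],a)];out.append(np.hstack(pair))
cv2.imwrite('pics/'+sys.argv[1],np.vstack(out)[:,:,::-1])
E
python3 chk.py f.png
```

```text
t: 10.77
tcp_pos: [0.4528, 0.1711, 0.1]
tcp_rot: [0.021, 0.634, 0.772, -0.042]
ft_force: [-0.0, -0.1, -0.8]
grip_width: 0.297
meas-cmd [0.0011 0.0002 0.0011] [-0.4496 -0.3706 -0.9027]
bead cmd px, tip px [[225.5713 221.5344]
 [235.1378 224.642 ]]
bead cmd px, tip px [[317.9122 316.1148]
 [318.1068 361.4892]]
```

View pics/f.png

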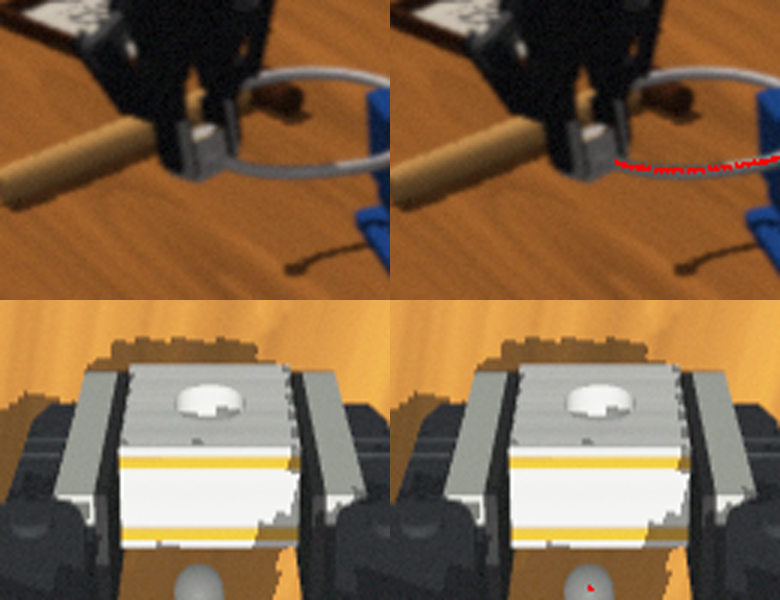

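The wrist crop shows the tube end just ahead of the bead, about 3 px left of the bead's middle. That is about 1.5 mm, and it agrees with measured minus commanded. I'll average that offset over some frames.

Run:
```python
from h import *;import json
np.set_printoptions(precision=2,suppress=True,linewidth=150)
st=json.load(open('cmd.json'));Q=R.from_quat(st["q"]);n=[]
for i in range(14):
    W=grab_frame("wrist");s=observe();p,r=tool()
    g=W["pixels"][372,290:350].astype(int)
    n.append(np.r_[s["t"],(s["tcp_pos"]-np.array(st["pos"]))*1e3,(Q.inv()*r).as_rotvec(degrees=True),s["ft_force"]])
n=np.array(n);print(n);print(n.mean(0))
print(W["pixels"][355:385:6,295:345].mean(2).astype(int))
```

```text
[[10.92  1.01  0.14  1.03 -0.05  0.    0.05 -0.4  -0.07 -0.25]
 [10.97  0.92  0.13  0.95 -0.04  0.    0.05  0.22 -0.75 -0.68]
 [11.02  0.82  0.08  0.84 -0.02 -0.    0.05  0.48  0.25 -0.62]
 [11.07  0.76  0.08  0.79 -0.01 -0.    0.05  0.41 -0.61 -0.91]
 [11.12  0.76  0.07  0.73 -0.01 -0.    0.05 -1.34  0.7   0.65]
 [11.17  0.69  0.04  0.68 -0.   -0.    0.05 -0.18 -0.51 -1.  ]
 [11.22  0.69  0.03  0.63  0.   -0.    0.05  0.02 -0.87 -0.28]
 [11.27  0.66  0.02  0.6   0.01 -0.    0.05  0.18  0.44 -0.58]
 [11.32  0.65  0.    0.6   0.01 -0.01  0.05  0.49 -0.71 -0.91]
 [11.37  0.65 -0.02  0.58  0.01 -0.    0.05 -0.84 -0.21 -0.91]
 [11.42  0.67  0.01  0.59  0.01 -0.    0.06 -0.04  0.38 -0.23]
 [11.47  0.67 -0.    0.56  0.01 -0.    0.05  0.69 -0.75 -1.2 ]
 [11.52  0.66 -0.01  0.57  0.01 -0.    0.06 -0.17 -0.23 -0.47]
 [11.57  0.64  0.    0.56  0.01 -0.    0.06 -0.43 -0.29 -0.14]]
[11.24  0.73  0.04  0.69 -0.   -0.    0.05 -0.06 -0.23 -0.54]
[[ 87  88  88  85  89  87  88  86  86  84  86  84  85  84  83  88  85  85  85  86  94 103 103 107 105 110 105  98  86  85  83  82  85  88  87  85
   84  86
[... 170 characters left out ...]
3 130 121  94  87  85  85
   86  86  90  87  85  87  87  88  85  86  88  90  91  87]
 [ 86  87  85  86  87  85  87  87  84  90  84  88  85  85  87  89 100 131 138 142 146 150 150 153 155 153 150 147 144 138 137 132 119  88  85  84
   89  88  89  86  89  87  86  85  86  90  88  91  89 159]
 [ 82  78  82  85  89  88  89  88  84  84  85  87  87  86  84  86  86 126 132 138 141 146 146 149 149 146 146 146 142 138 134 132 123  97  87  87
   89  89  85  87  88  84  88  88  89  92  85  88  86  84]
 [ 79  82  83  89  89  86  87  86  88  86  87  83  84  86  87  86  83  90 128 136 139 144 148 147 147 148 148 148 146 144 140 138 131 122  88  87
   87  88  88  87  87  86  87  82  83  86  89 138 138 140]]
```

```bash
sed -i 's/B=np.array(\[0,.0003/B=np.array([0,.0006/' plan.py
python3 - <<'E'
import json;s=json.load(open('cmd.json'));s["pos"][0]+=.00065;s["pos"][2]+=.00057;json.dump(s,open('cmd.json','w'))
E
python3 plan.py '[[-13,0,0,3],[-2,0,0,8]]'
```

```text
[[0,-0.0038,-0.0009,0.0006,-0.0,-0.0,0.0],[0,-0.004,-0.0,-0.0,-0.0,-0.0,0.0],[0,-0.004,-0.0,-0.0,-0.0,-0.0,0.0],[0,-0.0014,-0.0,-0.0,-0.0,-0.0,0.0],[0,-0.0013,-0.0,-0.0,-0.0,-0.0,0.0],[0,-0.0014,-0.0,-0.0,-0.0,-0.0,0.0],[0,-0.0014,-0.0,-0.0,-0.0,-0.0,0.0],[0,-0.0014,-0.0,-0.0,0.0,-0.0,0.04],[0,-0.0013,-0.0,-0.0,0.0,-0.0,-0.02],[0,-0.0014,-0.0,-0.0,-0.01,-0.0,-0.13],[0,-0.0014,0.0,-0.0,-0.03,-0.01,-0.24]]
```

```bash
python3 -m crank '[[[0,-0.0038,-0.0009,0.0006,0,0,0],[0,-0.004,0,0,0,0,0],[0,-0.004,0,0,0,0,0],[0,-0.0014,0,0,0,0,0],[0,-0.0013,0,0,0,0,0],[0,-0.0014,0,0,0,0,0],[0,-0.0014,0,0,0,0,0],[0,-0.0014,0,0,0,0,0.04],[0,-0.0013,0,0,0,0,-0.02],[0,-0.0014,0,0,-0.01,0,-0.13],[0,-0.0014,0,0,-0.03,-0.01,-0.24]]]'
cat > feel.py <<'E'
from h import *;import json,sys
np.set_printoptions(precision=2,suppress=True)
st=json.load(open('cmd.json'));Q=R.from_quat(st["q"]);n=[]
for i in range(int(sys.argv[1]) if len(sys.argv)>1 else 5):
    W=grab_frame("wrist");s=observe();n.append(np.r_[Q.inv().apply(s["tcp_pos"]-np.array(st["pos"]))*1e3,Q.inv().apply(s["ft_force"]),s["wrist_torque"]])
n=np.array(n);print('t',s["t"],'meas-cmd tool mm',n[-1,:3],'F tool',n.mean(0)[3:6],'M',n.mean(0)[6:].round(3))
if len(sys.argv)>2:
    save(W,sys.argv[2])
E
python3 feel.py 6; python3 chk.py g.png
```

```text
t: 12.48
tcp_pos: [0.4558, 0.1483, 0.1008]
tcp_rot: [0.021, 0.631, 0.774, -0.042]
ft_force: [0.1, -0.2, -0.8]
grip_width: 0.295
t 12.7833 meas-cmd tool mm [ 0.05  0.   -0.02] F tool [0.34 0.01 0.53] M [ 0.06 -0.01 -0.01]
meas-cmd [-0.  0.  0.] [ 0.663  -0.1848 -0.3341]
bead cmd px, tip px [[234.3701 224.4055]
 [235.1378 224.642 ]]
bead cmd px, tip px [[321.1131 317.9233]
 [321.0804 321.7477]]
```

View pics/g.png

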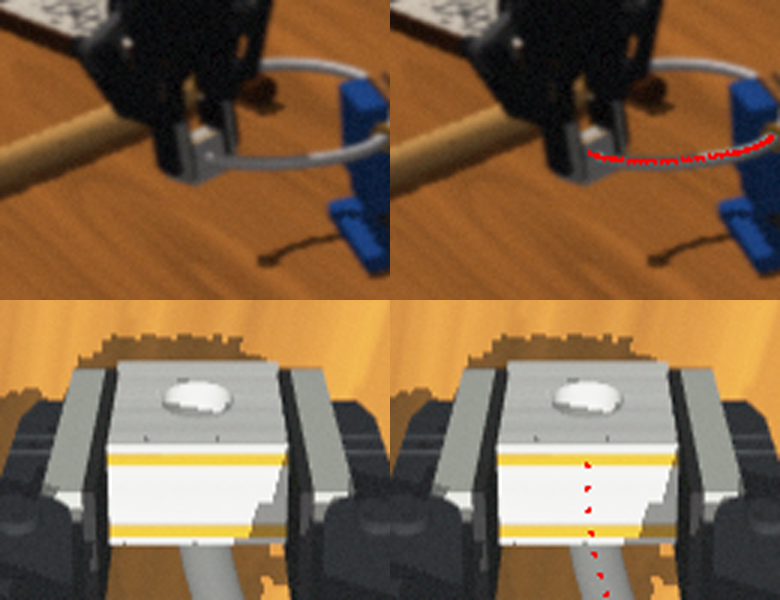

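The tube enters the bore centrally, tube at crop col ~205 and bead middle ~197, and the forces are at baseline. Sliding on.

```bash
python3 plan.py '[[18,0,0,11]]'
```

```text
[[0,-0.0018,0.0,-0.0,-0.05,0.0,-0.48],[0,-0.0018,0.0,-0.0,-0.07,-0.01,-0.65],[0,-0.0019,0.0001,-0.0,-0.09,-0.01,-0.83],[0,-0.0018,0.0,-0.0,-0.11,-0.02,-0.99],[0,-0.0018,0.0001,-0.0,-0.13,-0.02,-1.18],[0,-0.0018,-0.0,-0.0,-0.14,-0.03,-1.35],[0,-0.0019,0.0,-0.0,-0.15,-0.03,-1.33],[0,-0.0018,0.0001,-0.0,-0.14,-0.05,-1.3],[0,-0.0019,0.0,-0.0,-0.14,-0.05,-1.27],[0,-0.0018,0.0001,-0.0,-0.14,-0.06,-1.25],[0,-0.0018,0.0,-0.0,-0.14,-0.06,-1.22]]
```

```bash
python3 -m crank '[[[0,-0.0018,0,0,-0.05,0,-0.48],[0,-0.0018,0,0,-0.07,-0.01,-0.65],[0,-0.0019,0.0001,0,-0.09,-0.01,-0.83],[0,-0.0018,0,0,-0.11,-0.02,-0.99],[0,-0.0018,0.0001,0,-0.13,-0.02,-1.18],[0,-0.0018,0,0,-0.14,-0.03,-1.35],[0,-0.0019,0,0,-0.15,-0.03,-1.33],[0,-0.0018,0.0001,0,-0.14,-0.05,-1.3],[0,-0.0019,0,0,-0.14,-0.05,-1.27],[0,-0.0018,0.0001,0,-0.14,-0.06,-1.25],[0,-0.0018,0,0,-0.14,-0.06,-1.22]]]'
python3 feel.py 6; python3 plan.py '[[40,0,0,12]]'
```

```text
t: 13.8
tcp_pos: [0.4618, 0.1291, 0.1025]
tcp_rot: [0.026, 0.547, 0.836, -0.037]
ft_force: [-0.0, 0.3, -0.4]
grip_width: 0.301
t 14.1 meas-cmd tool mm [ 0.05 -0.02 -0.01] F tool [ 0.04 -0.04  0.8 ] M [ 0.05  0.02 -0.02]
[[0,-0.0019,0.0001,-0.0,-0.14,-0.08,-1.21],[0,-0.0018,0.0,-0.0,-0.14,-0.07,-1.2],[0,-0.0019,0.0,-0.0,-0.14,-0.07,-1.19],[0,-0.0019,0.0001,-0.0,-0.14,-0.06,-1.21],[0,-0.0018,0.0,-0.0,-0.15,-0.04,-1.23],[0,-0.0019,0.0001,-0.0,-0.15,-0.03,-1.27],[0,-0.0018,0.0,-0.0,-0.16,0.0,-1.31],[0,-0.0018,0.0001,-0.0,-0.16,0.03,-1.37],[0,-0.0019,0.0,-0.0,-0.17,0.06,-1.44],[0,-0.0018,0.0001,-0.0,-0.18,0.1,-1.5],[0,-0.0018,0.0,-0.0,-0.18,0.13,-1.56],[0,-0.0018,0.0001,-0.0,-0.18,0.15,-1.63]]
```

No contact forces. Continuing.

```bash
python3 -m crank '[[[0,-0.0019,0.0001,0,-0.14,-0.08,-1.21],[0,-0.0018,0,0,-0.14,-0.07,-1.2],[0,-0.0019,0,0,-0.14,-0.07,-1.19],[0,-0.0019,0.0001,0,-0.14,-0.06,-1.21],[0,-0.0018,0,0,-0.15,-0.04,-1.23],[0,-0.0019,0.0001,0,-0.15,-0.03,-1.27],[0,-0.0018,0,0,-0.16,0,-1.31],[0,-0.0018,0.0001,0,-0.16,0.03,-1.37],[0,-0.0019,0,0,-0.17,0.06,-1.44],[0,-0.0018,0.0001,0,-0.18,0.1,-1.5],[0,-0.0018,0,0,-0.18,0.13,-1.56],[0,-0.0018,0.0001,0,-0.18,0.15,-1.63]]]'
python3 feel.py 6; python3 plan.py '[[62,0,0,12]]'
```

```text
t: 15.1
tcp_pos: [0.4734, 0.1105, 0.1043]
tcp_rot: [0.029, 0.423, 0.905, -0.027]
ft_force: [1.3, 0.3, 0.0]
grip_width: 0.297
t 15.4 meas-cmd tool mm [ 0.07 -0.11 -0.01] F tool [-0.27 -0.18  0.75] M [0.04 0.01 0.02]
[[0,-0.0019,0.0,0.0,-0.19,0.19,-1.69],[0,-0.0018,0.0001,0.0,-0.18,0.22,-1.76],[0,-0.0018,0.0001,0.0,-0.19,0.25,-1.81],[0,-0.0018,0.0,0.0,-0.18,0.29,-1.87],[0,-0.0018,0.0001,0.0,-0.18,0.32,-1.9],[0,-0.0018,0.0,0.0,-0.16,0.35,-1.93],[0,-0.0017,0.0001,0.0,-0.16,0.4,-1.95],[0,-0.0018,0.0001,0.0001,-0.14,0.43,-1.96],[0,-0.0018,0.0,-0.0,-0.12,0.48,-1.95],[0,-0.0017,0.0001,-0.0,-0.11,0.53,-1.94],[0,-0.0018,-0.0,-0.0,-0.09,0.57,-1.91],[0,-0.0017,0.0,-0.0,-0.07,0.62,-1.88]]
```

```bash
python3 -m crank '[[[0,-0.0019,0,0,-0.19,0.19,-1.69],[0,-0.0018,0.0001,0,-0.18,0.22,-1.76],[0,-0.0018,0.0001,0,-0.19,0.25,-1.81],[0,-0.0018,0,0,-0.18,0.29,-1.87],[0,-0.0018,0.0001,0,-0.18,0.32,-1.9],[0,-0.0018,0,0,-0.16,0.35,-1.93],[0,-0.0017,0.0001,0,-0.16,0.4,-1.95],[0,-0.0018,0.0001,0.0001,-0.14,0.43,-1.96],[0,-0.0018,0,0,-0.12,0.48,-1.95],[0,-0.0017,0.0001,0,-0.11,0.53,-1.94],[0,-0.0018,0,0,-0.09,0.57,-1.91],[0,-0.0017,0,0,-0.07,0.62,-1.88]]]'
python3 feel.py 6; python3 chk.py h.png; python3 plan.py '[[84,0,0,12]]'
```

```text
t: 16.4
tcp_pos: [0.4899, 0.0975, 0.1051]
tcp_rot: [-0.008, 0.239, 0.971, -0.002]
ft_force: [-0.7, -0.1, -1.2]
grip_width: 0.294
t 16.7 meas-cmd tool mm [ 0.41 -0.1   0.05] F tool [-0.22  0.13  0.48] M [-0.02 -0.02 -0.01]
meas-cmd [-0.0004  0.0001 -0.    ] [ 0.1498 -0.4723  0.0576]
bead cmd px, tip px [[267.1893 226.7375]
 [235.1378 224.642 ]]
bead cmd px, tip px [[321.425  317.388 ]
 [388.5961 201.3857]]
[[0,-0.0018,0.0001,0.0,-0.04,0.67,-1.87],[0,-0.0017,-0.0,0.0,-0.02,0.71,-1.84],[0,-0.0017,0.0,0.0,-0.0,0.76,-1.82],[0,-0.0017,0.0,0.0,0.02,0.81,-1.8],[0,-0.0017,0.0001,0.0001,0.06,0.85,-1.77],[0,-0.0017,-0.0,-0.0,0.07,0.89,-1.75],[0,-0.0017,-0.0,-0.0,0.11,0.89,-1.72],[0,-0.0017,-0.0,-0.0,0.12,0.88,-1.71],[0,-0.0017,-0.0,-0.0,0.16,0.85,-1.68],[0,-0.0018,-0.0,0.0,0.17,0.81,-1.65],[0,-0.0017,-0.0,0.0,0.19,0.73,-1.64],[0,-0.0017,-0.0,0.0,0.22,0.65,-1.61]]
```

View pics/h.png

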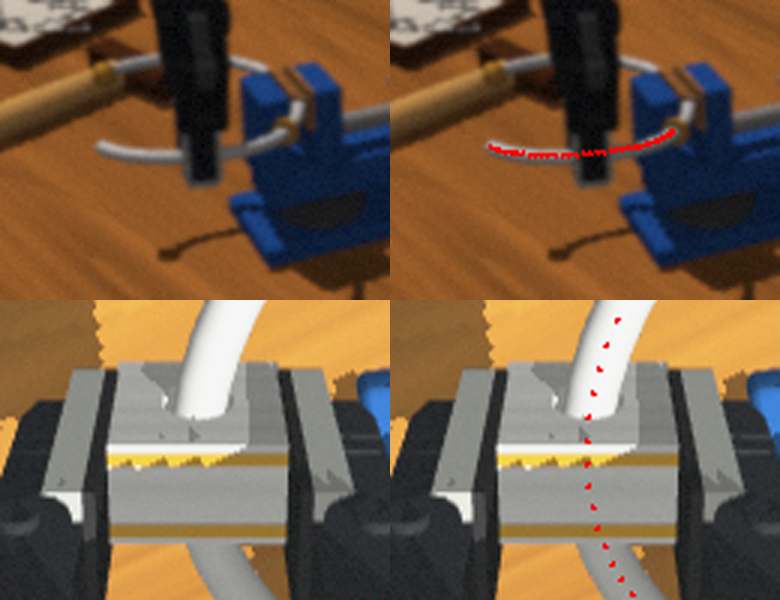

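The tube runs freely through the bore. It exits the rear face slightly high and inward, by under about 1.5 mm, so I'll trim the path +0.6 mm up and 0.3 mm inward. The previously planned rows were not executed, so I reset the state.

```bash
python3 - <<'E'
import json,plan
P,Q=plan.bead(.062);json.dump(dict(pos=P.tolist(),q=Q.as_quat().tolist(),s=62,off=[0,0]),open('cmd.json','w'))
E
python3 plan.py '[[84,-0.3,0.6,12]]'
```

```text
[[0,-0.0017,0.0001,-0.0,-0.05,0.67,-1.87],[0,-0.0018,0.0,-0.0001,-0.02,0.71,-1.84],[0,-0.0017,0.0001,-0.0,0.0,0.76,-1.82],[0,-0.0017,0.0,-0.0001,0.03,0.81,-1.79],[0,-0.0017,0.0001,0.0,0.05,0.86,-1.78],[0,-0.0017,-0.0,-0.0,0.08,0.88,-1.74],[0,-0.0017,0.0,-0.0001,0.1,0.89,-1.73],[0,-0.0017,0.0001,-0.0,0.13,0.88,-1.7],[0,-0.0017,-0.0,-0.0,0.15,0.86,-1.68],[0,-0.0017,0.0,-0.0001,0.18,0.8,-1.66],[0,-0.0017,0.0,-0.0,0.19,0.73,-1.63],[0,-0.0018,0.0,-0.0001,0.21,0.65,-1.62]]
```

```bash
python3 -m crank '[[[0,-0.0017,0.0001,0,-0.05,0.67,-1.87],[0,-0.0018,0,-0.0001,-0.02,0.71,-1.84],[0,-0.0017,0.0001,0,0,0.76,-1.82],[0,-0.0017,0,-0.0001,0.03,0.81,-1.79],[0,-0.0017,0.0001,0,0.05,0.86,-1.78],[0,-0.0017,0,0,0.08,0.88,-1.74],[0,-0.0017,0,-0.0001,0.1,0.89,-1.73],[0,-0.0017,0.0001,0,0.13,0.88,-1.7],[0,-0.0017,0,0,0.15,0.86,-1.68],[0,-0.0017,0,-0.0001,0.18,0.8,-1.66],[0,-0.0017,0,0,0.19,0.73,-1.63],[0,-0.0018,0,-0.0001,0.21,0.65,-1.62]]]'
python3 feel.py 8 ; python3 plan.py '[[104,-0.3,0.6,12]]'
```

```text
t: 17.8
tcp_pos: [0.5096, 0.0916, 0.1037]
tcp_rot: [-0.089, 0.058, 0.994, 0.009]
ft_force: [0.1, 0.6, -0.0]
grip_width: 0.302
t 18.2 meas-cmd tool mm [ 0.49 -0.06  0.01] F tool [-0.4  -0.15  0.78] M [-0.   -0.12 -0.01]
[[0,-0.0016,0.0,0.0,0.21,0.5,-1.45],[0,-0.0016,0.0,0.0,0.21,0.42,-1.43],[0,-0.0016,0.0,0.0,0.22,0.34,-1.42],[0,-0.0016,-0.0,0.0,0.23,0.25,-1.4],[0,-0.0017,-0.0,0.0,0.23,0.18,-1.38],[0,-0.0016,-0.0,0.0,0.23,0.08,-1.37],[0,-0.0017,-0.0001,0.0,0.22,0.01,-1.36],[0,-0.0017,0.0,0.0,0.23,-0.08,-1.34],[0,-0.0017,0.0,0.0,0.22,-0.14,-1.34],[0,-0.0017,0.0,0.0,0.22,-0.2,-1.32],[0,-0.0017,-0.0,0.0,0.21,-0.23,-1.32],[0,-0.0017,-0.0,0.0,0.2,-0.26,-1.31]]
```

```bash
python3 -m crank '[[[0,-0.0016,0,0,0.21,0.5,-1.45],[0,-0.0016,0,0,0.21,0.42,-1.43],[0,-0.0016,0,0,0.22,0.34,-1.42],[0,-0.0016,0,0,0.23,0.25,-1.4],[0,-0.0017,0,0,0.23,0.18,-1.38],[0,-0.0016,0,0,0.23,0.08,-1.37],[0,-0.0017,-0.0001,0,0.22,0.01,-1.36],[0,-0.0017,0,0,0.23,-0.08,-1.34],[0,-0.0017,0,0,0.22,-0.14,-1.34],[0,-0.0017,0,0,0.22,-0.2,-1.32],[0,-0.0017,0,0,0.21,-0.23,-1.32],[0,-0.0017,0,0,0.2,-0.26,-1.31]]]'
python3 feel.py 8; python3 chk.py i.png; cp cmd.json c104.json; python3 plan.py '[[113,-0.3,0.6,7]]'
```

```text
t: 19.2
tcp_pos: [0.5291, 0.0919, 0.0998]
tcp_rot: [-0.095, -0.087, 0.992, 0.002]
ft_force: [-0.1, 0.5, -1.3]
grip_width: 0.295
t 19.6 meas-cmd tool mm [ 0.18 -0.12 -0.  ] F tool [-0.16  0.29  0.52] M [ 0.01 -0.1  -0.  ]
meas-cmd [-0.0001 -0.0001  0.    ] [-0.0674 -0.8322 -0.9968]
bead cmd px, tip px [[288.0369 222.9342]
 [235.1378 224.642 ]]
bead cmd px, tip px [[322.3108 315.8818]
 [476.7384 174.2503]]
[[0,-0.0013,-0.0,0.0,0.15,-0.2,-1.02],[0,-0.0013,-0.0,0.0,0.15,-0.2,-1.01],[0,-0.0014,-0.0001,0.0,0.15,-0.19,-1.02],[0,-0.0013,0.0,0.0,0.14,-0.18,-1.01],[0,-0.0013,0.0,0.0,0.14,-0.15,-1.02],[0,-0.0013,0.0,0.0,0.12,-0.29,-0.91],[0,-0.0014,0.0,-0.0,0.07,-0.77,-0.53]]
```

View pics/i.png

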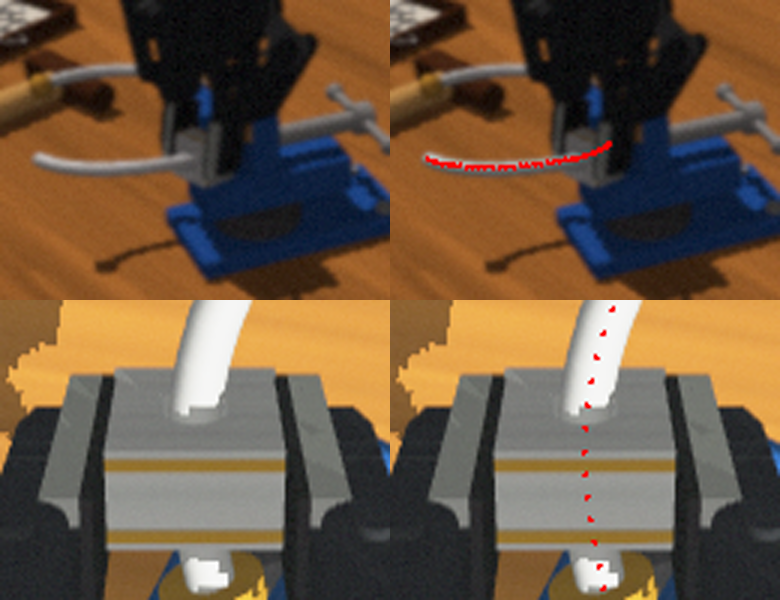

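Keeper visible just ahead, and the bead is centred on the tube. Go on to 113, then creep by feel.

```bash
python3 -m crank '[[[0,-0.0013,0,0,0.15,-0.2,-1.02],[0,-0.0013,0,0,0.15,-0.2,-1.01],[0,-0.0014,-0.0001,0,0.15,-0.19,-1.02],[0,-0.0013,0,0,0.14,-0.18,-1.01],[0,-0.0013,0,0,0.14,-0.15,-1.02],[0,-0.0013,0,0,0.12,-0.29,-0.91],[0,-0.0014,0,0,0.07,-0.77,-0.53]]]'
python3 feel.py 8 j.png;  python3 plan.py '[[117,-0.3,0.6,6]]'
python3 -c "
import cv2
a=cv2.imread('pics/j.png')[270:420,240:400];cv2.imwrite('pics/j2.png',cv2.resize(a,None,fx=4,fy=4,interpolation=2))"
```

```text
t: 20.28
tcp_pos: [0.5384, 0.094, 0.098]
tcp_rot: [-0.077, -0.144, 0.987, 0.001]
ft_force: [-0.3, -0.3, -1.5]
grip_width: 0.295
t 20.6833 meas-cmd tool mm [ 0.1  -0.1  -0.04] F tool [ 0.1  -0.29  0.76] M [ 0.   -0.09 -0.  ]
[[0,-0.0008,0.0,-0.0,0.03,-0.39,-0.29],[0,-0.0007,0.0,-0.0,0.03,-0.39,-0.28],[0,-0.0007,-0.0,-0.0,0.03,-0.38,-0.28],[0,-0.0007,-0.0,-0.0,0.02,-0.37,-0.28],[0,-0.0008,-0.0,-0.0,0.03,-0.37,-0.29],[0,-0.0007,-0.0,-0.0,0.02,-0.37,-0.28]]
```

View pics/j2.png

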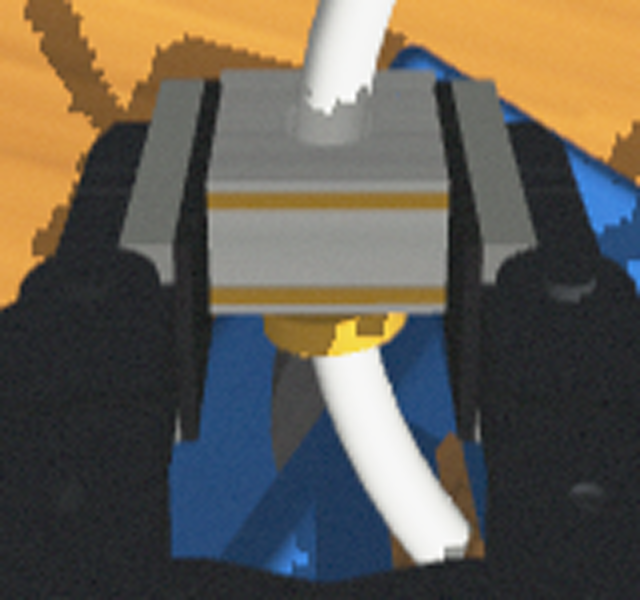

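The keeper ring (yellow, crop row ~315-355) is just ahead of the bead's front edge. I'm creeping.

```bash
python3 -m crank '[[[0,-0.0008,0,0,0.03,-0.39,-0.29],[0,-0.0007,0,0,0.03,-0.39,-0.28],[0,-0.0007,0,0,0.03,-0.38,-0.28],[0,-0.0007,0,0,0.02,-0.37,-0.28],[0,-0.0008,0,0,0.03,-0.37,-0.29],[0,-0.0007,0,0,0.02,-0.37,-0.28]]]'
python3 feel.py 8 k.png;  python3 plan.py '[[118.5,-0.3,0.6,4]]'
```

```text
t: 21.18
tcp_pos: [0.5421, 0.0952, 0.0976]
tcp_rot: [-0.057, -0.158, 0.986, 0.004]
ft_force: [-0.7, -0.0, -0.8]
grip_width: 0.296
t 21.5833 meas-cmd tool mm [ 0.15 -0.05  0.01] F tool [ 0.15 -0.01  0.72] M [-0.01 -0.02  0.  ]
[[0,-0.0004,-0.0,-0.0,0.01,-0.21,-0.16],[0,-0.0004,-0.0,-0.0,0.01,-0.2,-0.16],[0,-0.0004,-0.0,-0.0,0.01,-0.2,-0.16],[0,-0.0004,-0.0,-0.0,0.01,-0.2,-0.17]]
```

```bash
python3 -m crank '[[[0,-0.0004,0,0,0.01,-0.21,-0.16],[0,-0.0004,0,0,0.01,-0.2,-0.16],[0,-0.0004,0,0,0.01,-0.2,-0.16],[0,-0.0004,0,0,0.01,-0.2,-0.17],[0,0,0,0,0,0,0]]]'
python3 feel.py 8;  python3 -m crank '[[[0,-0.0004,0,0,0.01,-0.1,-0.25],[0,-0.0004,0,0,0.01,-0.1,-0.25],[0,0,0,0,0,0,0]]]'; python3 upd.py '[[0,-0.0008,0,0,0.02,-0.2,-0.5]]'; python3 feel.py 8 l.png
```

```text
t: 22.0
tcp_pos: [0.5425, 0.0953, 0.0972]
tcp_rot: [-0.052, -0.164, 0.985, 0.005]
ft_force: [-4.0, -3.4, 1.9]
grip_width: 0.298
t 22.4 meas-cmd tool mm [ 1.25 -0.1   0.28] F tool [ 5.46 -1.87 -0.36] M [-0.5   0.67  0.06]
t: 22.65
tcp_pos: [0.5427, 0.0952, 0.097]
tcp_rot: [-0.051, -0.168, 0.985, 0.005]
ft_force: [-5.2, -4.7, 1.7]
grip_width: 0.294
[0.54446024 0.09603536 0.09728084]
t 23.05 meas-cmd tool mm [ 1.91 -0.15  0.44] F tool [ 6.88 -2.15 -1.01] M [-0.68  0.84  0.09]
```

I felt firm contact at ~117.4 mm along the tube, rising to ~7 N. I've used my 12 views, so I'll check numerically that this is the keeper: where the brass ring's far edge lies beyond the bead in the wrist images.

```bash
python3 - <<'E'
import cv2,numpy as np
f,cy=331.17,240.8
def row(X,Z): X=X-.0799;Z=Z+.1419; return cy+f*-(.9497*X+.3131*Z)/(-.3131*X+.9497*Z)
zc=-.0094
print('bead front top row',row(-.008,zc-.013))
for g in(0,1,2,3,4,5,6): print('gap',g,'ring far top edge row',round(row(-.012-g/1e3,zc-.0085),1),'near',round(row(-.008-g/1e3,zc-.0085),1))
for n in 'jkl':
    a=cv2.imread(f'pics/{n}.png'); h=cv2.cvtColor(a,cv2.COLOR_BGR2HSV)
    m=((h[...,0]>15)&(h[...,0]<32)&(h[...,1]>120)&(h[...,2]>60))[340:375,295:350]
    r,c=np.nonzero(m); print(n,'brass rows below bead edge: max',{int(k)+295:int(340+r[c==k].max()) for k in np.unique(c)},'cols',c.min()+295,c.max()+295)
    sil=a[330:375,318:322].mean(1); print((h[335:372,312,:2]).tolist())
E
python3 -c "
from h import *
for n in('scene','side'):
    d=grab_frame(n)
    import plan
    for q in('bead_center','keeper_face','collar_tip'): print(n,q,[(round(r['p'],2),np.round(r['centre'],1)) for r in tip_of(d,q)][:3])
    print(proj(d,plan.PP[0]))"
```

```text
bead front top row 348.9815054566095
gap 0 ring far top edge row 350.3 near 342.6
gap 1 ring far top edge row 352.2 near 344.5
gap 2 ring far top edge row 354.1 near 346.5
gap 3 ring far top edge row 356.0 near 348.4
gap 4 ring far top edge row 357.9 near 350.3
gap 5 ring far top edge row 359.8 near 352.2
gap 6 ring far top edge row 361.6 near 354.1
j brass rows below bead edge: max {295: 345, 296: 345, 297: 345, 298: 345, 299: 345, 300: 345, 301: 345, 302: 345, 303: 345, 304: 345, 305: 345, 306: 352, 307: 354, 308: 355, 309: 355, 310: 357, 311: 356, 312: 357, 313: 357, 314: 357, 315: 358, 316: 358, 317: 358, 318: 358, 319: 358, 320: 358, 321: 358, 322: 358, 323: 358, 324: 358, 325: 358, 326: 357, 327: 357, 328: 357, 329: 357, 330: 356, 331: 356, 332: 356, 333: 355, 334: 355, 335: 355, 336: 355, 337: 354, 338: 353, 339: 352, 340: 351, 341: 345, 342: 345, 343: 345, 344: 345, 345: 345, 346: 345, 347: 345, 348: 345, 349: 345} cols 295 349
[[23, 7], [40, 5], [20, 5], [40, 10], [40, 10], [38, 7], [21, 43], [20, 138], [21, 182], [20, 176], [21, 175], [16, 37], [23, 7], [17, 64], [20, 160],
[... 1897 characters left out ...]
18, 30], [22, 31], [19, 106], [20, 159], [17, 68], [90, 4], [165, 7], [0, 4], [30, 4], [70, 10], [0, 4], [105, 7], [30, 4], [0, 4], [150, 4], [30, 4], [135, 7], [111, 54], [107, 130], [106, 164], [109, 153], [106, 169], [107, 156], [106, 153], [106, 169], [107, 155]]
scene bead_center [(0.65, array([330.6, 242. ])), (0.48, array([254.7, 221.7])), (0.4, array([260.8, 247.3]))]
scene keeper_face [(0.75, array([330. , 242.4]))]
scene collar_tip []
[[363.0459 217.0008]]
side bead_center [(0.82, array([340. , 343.5])), (0.63, array([292.3, 223.9])), (0.46, array([359. , 308.6]))]
side keeper_face [(0.97, array([295.5, 220.1]))]
side collar_tip [(0.63, array([234.4, 224.7]))]
[[235.1378 224.642 ]]
```

Gap by vision is ~0 mm: the ring's far edge is at row 350.4 against 350.3 expected. The tip is unmoved in the side view. I'll relieve the push, then open and withdraw.

```bash
python3 -m crank '[[[0,0.0005,0,0,0,0,0],[0,0.0005,0.0002,0.0001,0,0,0],[0,0.0004,0.0001,0.0001,0,0,0],[0,0,0,0,0,0,0]]]'; python3 feel.py 5 m.png
python3 -m crank '[[[35,0,0,0,0,0,0],[40,0,0,0,0,0,0],[50,0,0,0,0,0,0],[60,0,0,0,0,0,0],[60,0,0,0,0,0,0],[60,0,0,0,0,0,0],[60,0,0,0,0,0,0]]]'; python3 feel.py 4 n.png
```

```text
t: 23.78
tcp_pos: [0.5426, 0.0954, 0.0972]
tcp_rot: [-0.049, -0.168, 0.985, 0.005]
ft_force: [-3.2, -3.9, 0.5]
grip_width: 0.295
t 24.0333 meas-cmd tool mm [ 2.   -0.02  0.28] F tool [ 4.87 -2.86 -0.13] M [-0.62  0.54  0.04]
t: 24.62
tcp_pos: [0.5431, 0.0958, 0.0973]
tcp_rot: [-0.049, -0.168, 0.985, 0.005]
ft_force: [-0.3, -0.1, -0.6]
grip_width: 0.602
t 24.8167 meas-cmd tool mm [1.5  0.24 0.19] F tool [0.1  0.47 0.11] M [-0.02 -0.03  0.01]
```

```bash
python3 -m crank '[[[60,0,0,-0.01,0,0,0],[60,0,0,-0.02,0,0,0],[60,0,0,-0.03,0,0,0],[60,0,0,-0.03,0,0,0],[60,0,0,0,0,0,0],[60,0,0,0,0,0,0],[60,0,0,0,0,0,0],[60,0,0,0,0,0,0]]]'
python3 - <<'E'
from h import *;import plan,pickle
np.set_printoptions(precision=4,suppress=True)
W=grab_frame("wrist");save(W,'o.png')
for q in("bead_center","keeper_face","collar_tip","bead"):
    print(q,[(round(r["p"],2),np.round(r["centre"],1)) for r in tip_of(W,q)][:3])
s=np.array([0,.1184,.1269,.1309]);print('pred px tip, bead home, keeper face, keeper far',proj(W,plan.line(s)),'8mm above',proj(W,plan.line(s)+[0,0,.0085]))
h=cv2.cvtColor(W["pixels"],cv2.COLOR_RGB2HSV);m=((h[...,0]>15)&(h[...,0]<32)&(h[...,1]>110)&(h[...,2]>60)).astype(np.uint8)
u=proj(W,plan.line(np.array([.1225])))[0].astype(int);x0,y0=u-45;c=m[y0:y0+90,x0:x0+90]
n,l,st,ce=cv2.connectedComponentsWithStats(c)
for i in range(1,n):
    if st[i,4]>12: print('brass blob centre',ce[i]+[x0,y0],st[i,2:5])
S=grab_frame("side");print('tip side',[(round(r["p"],2),np.round(r["centre"],1)) for r in tip_of(S,"collar_tip")],observe()["ft_force"])
E
```

```text
t: 25.48
tcp_pos: [0.5507, 0.0963, 0.186]
tcp_rot: [-0.05, -0.168, 0.985, 0.005]
ft_force: [0.3, -0.5, -0.1]
grip_width: 0.601
bead_center [(0.79, array([149.4, 172.9])), (0.74, array([126.4,  70.2])), (0.68, array([319.2, 248.5]))]
keeper_face [(0.81, array([324. , 266.1]))]
collar_tip [(0.72, array([442.6, 155.5])), (0.24, array([319.9, 264.1]))]
bead [(0.89, array([319.2, 245.5])), (0.86, array([129.9,  76.6]))]
pred px tip, bead home, keeper face, keeper far [[437.4687 156.7451]
 [320.8446 251.5735]
 [320.9036 262.8728]
 [321.4235 268.099 ]] 8mm above [[442.3696 156.3784]
 [321.1535 254.6769]
 [321.2117 266.3535]
 [321.7489 271.7517]]
brass blob centre [292.8947 247.388 ] [  65   90 2469]
brass blob centre [349.7076 228.0933] [  37   43 1050]
brass blob centre [320.5167 269.05  ] [21  4 60]
tip side [(0.6, array([235.6, 225.5]))] [-0.0321 -0.2107 -0.9192]
```

Run:
```python
from h import *;import plan,pickle
np.set_printoptions(precision=4,suppress=True,linewidth=160)
W=grab_frame("wrist");h=cv2.cvtColor(W["pixels"],cv2.COLOR_RGB2HSV)
for c in(310,313,326): print(c,[(r,*h[r,c].tolist()) for r in range(240,280)])
u=plan.line(np.array([.1184]))[0];f=plan.f
t=plan.line(np.array([.122]))[0]-plan.line(np.array([.115]))[0];t/=np.linalg.norm(t);n=f.apply([0,0,1])
for g in(0,1,2,3):
  k=plan.line(np.array([.1269]))[0]
  print('gap',g,'bead rear-top,front-top,ring far-top rows',proj(W,np.array([k-t*(.016+g/1e3)+n*.013,k-t*g/1e3+n*.013,k+t*.004+n*.0085]))[:,1])
```

```text
310 [(240, 40, 6, 123), (241, 60, 2, 123), (242, 60, 2, 125), (243, 0, 2, 124), (244, 30, 6, 139), (245, 30, 3, 154), (246, 17, 86, 149), (247, 20, 168, 150), (248, 20, 134, 152), (249, 24, 31, 156), (250, 30, 5, 157), (251, 40, 5, 155), (252, 45, 3, 152), (253, 30, 5, 149), (254, 45, 3, 150), (255, 45, 7, 153), (256, 42, 8, 156), (257, 30, 5, 155), (258, 40, 5, 156), (259, 38, 6, 159), (260, 30, 7, 156), (261, 40, 3, 239), (262, 23, 65, 243), (263, 25, 173, 243), (264, 25, 131, 243), (265, 20, 9, 245), (266, 20, 30, 215), (267, 20, 127, 139), (268, 16, 44, 87), (269, 107, 136, 94), (270, 107, 160, 105), (271, 107, 165, 116), (272, 107, 174, 119), (273, 106, 175, 121), (274, 107, 170, 120), (275, 106, 175, 124), (276, 106, 174, 123), (277, 107, 168, 123), (278, 107, 167, 124), (279, 107, 164, 123)]
313 [(240, 15, 4, 121), (241, 30, 4, 120), (242, 40, 6, 123), (243, 53, 8, 124), (244, 30, 7, 140), (245, 23, 28, 148), (246, 19, 114, 145), (247, 21, 176, 149), (248, 20, 136, 152), (249, 22, 31, 155), (250, 38, 6, 158), (251, 45, 10, 159), (252, 20, 5, 154), (253, 30, 3, 149), (254, 45, 
[... 914 characters left out ...]
5), (260, 30, 1, 245), (261, 23, 9, 245), (262, 24, 95, 244), (263, 25, 176, 243), (264, 25, 87, 243), (265, 21, 7, 245), (266, 25, 67, 246), (267, 26, 176, 246), (268, 26, 171, 246), (269, 26, 87, 245), (270, 24, 10, 244), (271, 30, 2, 244), (272, 30, 2, 245), (273, 30, 2, 245), (274, 30, 1, 245), (275, 60, 1, 246), (276, 30, 1, 246), (277, 0, 0, 246), (278, 30, 1, 247), (279, 0, 0, 247)]
gap 0 bead rear-top,front-top,ring far-top rows [245.507  267.6298 270.7618]
gap 1 bead rear-top,front-top,ring far-top rows [244.0909 266.276  270.7618]
gap 2 bead rear-top,front-top,ring far-top rows [242.6708 264.9183 270.7618]
gap 3 bead rear-top,front-top,ring far-top rows [241.2467 263.5569 270.7618]
```

Bead top rear and front edges are at rows 243.6 and 265.8, and the ring's far edge is at 269.2. That puts the gap at about 0.2 mm, so I'm handing in.

```bash
python3 -c "
from cell import *
print(finish_job(),observe()['t'])"
```

```text
the job is handed in; nothing more can be done
the job is handed in; nothing more can be done
```

The silver bead is threaded onto the collar and sits home against the brass keeper ring. It is released, and the job is handed in at about 26 s of the 69 s allowed.

**What I did:** I fitted the tube's hand-bent line and 2.5° tilt from three wrist views, to about 0.2 px. I then gripped the bead square, threaded it onto the free end and slid it round the bend, turning it with the curve. Forces stayed at the sensor's noise level until it met the keeper. That contact read up to about 7 N, against the 15 N limit. I eased off, still reading about 5 N, then opened the fingers and withdrew upwards.

**Last checks:**
- **Gap to the keeper:** about 0.2 mm, measured from edge rows in the wrist image.
- **Collar tip:** within about 1 px of its starting place in the side view, which is 1–2 mm.
- **Robot:** free of everything, force about zero.

**Disagreements and gaps:**
- **Bead position:** the trained network put the bead's middle about 3 px (2 mm) farther from the keeper than the edges do. I trusted the edges and the felt contact.
- **Bead height in the grip:** two estimates, from edge rows and edge widths, differed by about 3–4 mm. I used the edge rows, and the clean threading bore that out.
- **Dish, graver and mallet:** I did not measure these again. Nothing came near them on the way.
- **Pictures:** I had used all 12 views before the last contact, so the final checks are numerical only.

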